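Isolate the slide table and take the fence stop out of its T-slot

TASK

First switch the slide table off: flip the toggle lever under the hood of the switch box over to its right-hand side (as you face its panel) until it snaps over and stays there. Only then slide the fence stop along the T-slot to the open pocket at the end of the slot, lift it out, and set it down upright, without dropping it, in the smaller, empty compartment of the parts tray. Leave the carton, reel, dish and tweezers where they are.

Things in the scene. Friction and masses are not known exactly. Their poses are not given: they have to be found in the camera images.
- toggle (a joint): Hinge of the isolator toggle, rad. 0 = lever leaning to the box's +y side (left as you face the panel, bar mark): ON, where it always starts. 0.90 = leaning to the -y side (right, ring mark): OFF. An over-centre spring with its dead point at 0.45 holds the lever against either stop; about 3.5 N at the tip (6 N half-way down) moves it, and past 0.5 it snaps over by itself.
- toggle_tip (a point): Centre of the rounded end of the steel toggle lever (bat shape, 6 mm thick at the root, 10 mm at the end, ends 5 mm beyond this point), 34 mm from its pivot; moves with the lever, 15 mm to either side of the middle.
- switch_box: Grey steel switch box, fixed, 110 (x) x 130 (y) x 147 mm; origin: centre of its underside; front faces its own -x. Panel slopes 40 degrees, facing forward and up. Toggle pivot at (-24, 0, 64) mm of this frame, swinging left-right.
- toggle_pivot (a point): Pivot of the toggle, fixed, on the sloping panel (85 mm long up the slope, 130 wide); axes are the switch box's. The panel's normal lies 40 degrees from vertical, toward the box's -x; the lever swings about the up-slope line.
- hood_edge (a point): Middle of the hood's lower front edge, (-53, 0, 140) mm of the switch box. The hood is level, 7 mm thick, full width, over the whole panel, open in front and at both sides; the lever end lies beneath it, so it is reached from the front with a tool tilted about 35 to 50 degrees from vertical.
- slide_table: Aluminium slide table, fixed, 90 (x) x 240 (y) x 26 mm; origin: centre of its underside. One T-slot along its y at x = 0: gap between the lips 14 mm, lips 8 mm thick (z 18 to 26), channel below 26 mm wide with its floor at z = 10. The lips run from y = -115 to +65 mm; from +65 to +115 mm they are cut away and leave an open pocket 26 mm wide, with a 5 mm end wall at its far end.
- pocket (a point): Middle of the open pocket at the +y end of the T-slot, on the channel floor (y = +90 mm, z = 10 mm of the slide table): with its origin here the stop lifts straight out.
- stop: Fence stop: dark steel block 24 (x) x 28 (y) x 42 mm on a 10 mm neck and a T-foot 22 x 28 x 6 mm. Origin: centre of the foot's underside; z up, y along the slot. Block from z = 18 to 60 mm, a 4 mm screw head on top, neck from 6 to 18 mm. Starts in the slot between y = -90 and 0 mm of the table, sliding freely with 2 mm play; it can be gripped across its 24 mm sides. 0.13 to 0.25 kg.
- parts_tray: Blue plastic tray, loose, 66 (x) x 110 (y) x 22 mm; walls 2 mm, floor 2 mm thick; origin: centre of its underside. A divider 19 mm high at y = -12 mm splits it: the smaller, empty compartment is y = -53 to -13 mm (centre 0, -33 mm), 62 mm wide in x; the larger one, toward +y, holds small screws. Stands to the left of the slide table, nearer or farther than the carton.
- carton: Bystander: small black carton, 67 x 106 x 27 mm, origin: centre of its underside.
- reel: Bystander: solder reel, 86 x 62 x 35 mm, origin: centre of its underside.
- dish: Bystander: round glass dish, diameter 62, height 10 mm, origin: centre of its underside. It stands in the back left area beside or below the round head of the fixed magnifier lamp, which hangs there over the desk: keep the arm clear of that corner, above all when swinging from left to right.
- tweezers: Bystander: steel tweezers lying flat, 119 mm long, origin: centre of their underside.

How it is judged:
By the outcome, as a careful person would: the job done as asked, in the order asked, and still so for the second after the job is handed in, with the robot touching nothing.
It also fails if it takes over 64 s, if anything falls off the work surface, if the arm or the gripper's body presses on something with over 40 N, if the wrist force passes 120 N, or if a joint passes its speed limit or range.

ROBOT

A 6-joint arm with a two-finger parallel gripper is mounted at the origin on a cart in front of the work surface, level with it; the furniture and walls round the work are solid. World frame = base frame: x ahead of the robot, y to its left, z up, the work surface at z = 0. Lengths are in m, angles in rad, forces in N, time in s.
With the tool pointing down it reaches from about 0.3 to 0.875 m from the base axis. Payload 6.4 kg.
Tool frame: the origin (TCP) lies on the centre line of the jaws, within the pads' length; the fingertips stand 14 mm ahead of it and the grasp point (between the pads) lies 5 mm behind it; z points along the fingers, y is the direction in which the jaws open and shut (so a half turn about z gives the same grasp; the last joint's range is limited). The gripper opens to 85 mm and grips with 20 to 120 N. Pads are 22 mm wide; open, the fingers measure 114 mm over their backs; the gripper's body (76 mm by 85 mm) begins 54 mm behind the grasp point. The pads swing forward as they close: fully open they stand 13 mm farther back than shut.
Start: joints at [-1.47, 0.181, 1.607, -0, 1.354, -0.206], TCP at [0.174, -0.548, 0.245] pointing down, gripper open.
Joint ranges: [-2.99, 2.99], [-0.89, 2.07], [0.3, 2.58], [-1.14, 4.28], [0, 2.63], [-3.12, 3.12]. Speed limits (rad/s): [2.57, 2.57, 3.01, 3.14, 3.14, 3.14].

INTERFACE

Orientations are given as a unit quaternion [w, x, y, z].
In Python, from bench import * gives the robot as it stands.
- The arm moves only by the tool servo_tool, never from a script. Its argument "plan" is a list that holds one entry, the list of rows, each a list of 5 numbers: the shift along the world's x, y, z in m, then the turn about the world's z in rad, then the gripper command: -1 is shut, 1 is fully open, values between are in proportion. In form: [[[tx, ty, tz, roll, claw], ...]]. A call has 1 to 8 rows; each row shifts and turns the commanded pose from where the row before left it; what a row does not reach is not made up. A row lasts 1/10 s, in which the tool goes at most 50 mm and 8.59 degrees, less where a joint would pass 70% of its speed; a pose out of reach is approached as far as the arm can. A call with a gripper value outside its range is refused whole. The fingers move at their own pace and stop on an object; the grip force is fixed at half the most. Time passes only in rows, so rows that do not move let the fingers close. It gives the time, the measured TCP pose, the force and the opening at its end, in the units of the state.
- get_obs(): the state, without advancing time (a new reading comes with each control period).
- camera(name): name is "side" or "top" or "wrist"; returns a dict with "img" (400x640x3 uint8, blue, green, red), "camera_matrix" (3x3 intrinsics, pixels), "rvec" (rotation vector, rad) and "tvec" (3), from world to camera coordinates, as OpenCV has them. Camera axes: x right, y down, z forward; pixel columns grow to the right and rows downward; lengths in m; the calibration is good to about 2 mm. A picture is of the moment at which its call begins. There is no depth.
- hand_in(): hands the job in, once; it reports no verdict.
Trained networks look in a picture, given as the dict that the camera call returned (one of the last four; its "shot" number tells which), for a name from the list of things; names that differ only in an ending like _2 or _b are one class to them, and where a whole thing is asked for, a point or a joint stands for the part that bears it (a point fixed in the world has none). Each returns a list of dicts, best first, with "conf" (0 to 1); they miss things now and then, are a little off and sometimes report something else, mostly with a low value. They report only what shows in the picture. A call takes as long as a camera call.
- trace(picture, thing): "mask" (400x640 bool, what is visible of it) and "rect" ([left, top, right, bottom] as shares, 0 to 1, of the picture: columns of its width, rows of its height, round what is visible of it).
- pinpoint(picture, thing): "centre" ([row, column] as shares, 0 to 1, of the picture: columns of its width, rows of its height: a listed point, or the origin of a listed thing).
The state is a dict: "time_s": time; "q": joint angles; "dq": joint speeds; "joint_efforts": joint torques, N m; "eef_pos": TCP position; "eef_rot": TCP orientation; "wrist_force": force on the tool from outside, world axes, zero at the start; "torque": the same for the moment, N m; "opening": opening from 0.0 (shut) to 1.0 (fully open).
Only numpy, scipy, OpenCV 4.12 (cv2) and the standard library are available. Lean on these libraries where they do the work, as an engineer would, in place of code of your own. Each camera call takes 0.05 s, during which the arm holds its last target.

## Working session

There is one attempt and no reset: what is moved stays moved. The work goes in short steps, Python scripts to look and compute and a tool call to move; the robot and the scene stay as the last step left them, time stands still between calls to the robot, and variables do not carry over. Pictures are saved under pics/ and viewed, and the job is handed in when it is done.

Besides the shell and the picture viewer there is one more tool, called after ">>>" as name([rows], argument=value, ...), one row to a line, values as JSON. servo_tool: Moves the arm, as the interface text tells. Its arguments: {"type":"object","properties":{"plan":{"type":"array"}},"required":["plan"]}

```bash
ls -la; mkdir -p pics; python3 - <<'E'
from bench import *
import bench,cv2
print([n for n in dir(bench) if not n.startswith('_')])
o=get_obs();print(o)
for n in ["side","top","wrist"]:
    c=camera(n);cv2.imwrite(f"pics/{n}0.png",c["img"]);print(n,c["camera_matrix"],c["rvec"],c["tvec"],c["shot"])
E
```

```text
total 12
drwxr-xr-x  3 agent agent 4096 Dec  7 06:12 .
drwxr-xr-x 23 root  root  4096 Dec  7 06:11 ..
drwxr-xr-x  2 agent agent 4096 Dec  7 06:12 pics
['MotionError', 'camera', 'get_obs', 'hand_in', 'pinpoint', 'trace']
{'time_s': 0.0, 'q': array([-1.47029871e+00,  1.81544358e-01,  1.60799765e+00,  1.10184788e-05,
        1.35377545e+00, -2.06340319e-01]), 'dq': array([-0.00108998, -0.00052242, -0.00075794,  0.00025563, -0.00066873,
       -0.00074432]), 'joint_efforts': array([-9.41419894e-04, -4.44876623e+01, -3.51337194e+01, -4.05526189e-04,
        9.14472359e-03, -2.65315961e-06]), 'eef_pos': array([ 0.17362124, -0.54762022,  0.24438726]), 'eef_rot': array([-8.60907520e-04,  9.88254190e-01,  1.52816595e-01,  5.09894973e-05]), 'wrist_force': array([-0.35605331,  0.41169203, -0.04067458]), 'torque': array([ 0.03154357, -0.04352271, -0.04251344]), 'opening': 1.001426575583901}
side [[419.29328741   0.         324.55307939]
 [  0.         419.29328741 198.00342051]
 [  0.           0.           1.        ]] [ 0.37912469 -2.44836836  1.66183069] [0.49409928 0.13999671 1.0094191 ] 1
top [[421.32494693   0.         321.47626258]
 [  0.         421.32494693 198.95289042]
 [  0.           0.           1.        ]] [ 2.06745774 -2.12364509  0.24327706] [0.10047039 0.5156563  1.03642699] 2
wrist [[318.01087305   0.         319.8696108 ]
 [  0.         318.01087305 201.1251699 ]
 [  0.           0.           1.        ]] [-2.3566537   1.72510549  0.23041646] [-0.57526142 -0.03326514  0.37799089] 3
```

View pics/side0.png

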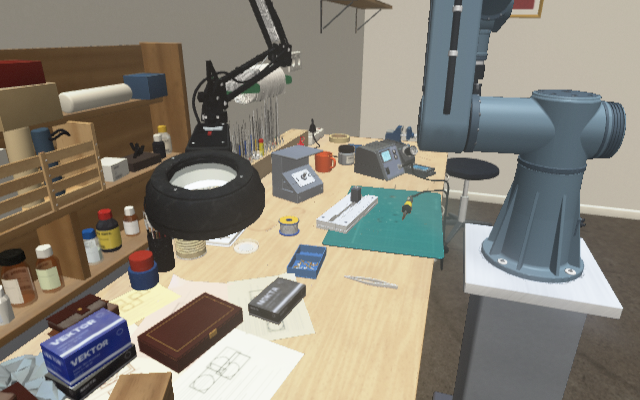

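View pics/top0.png

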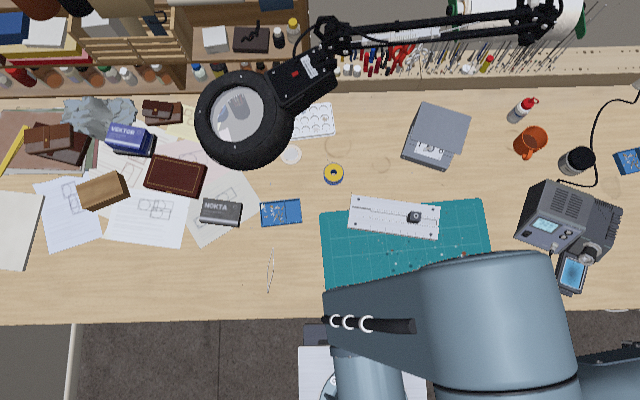

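View pics/wrist0.png

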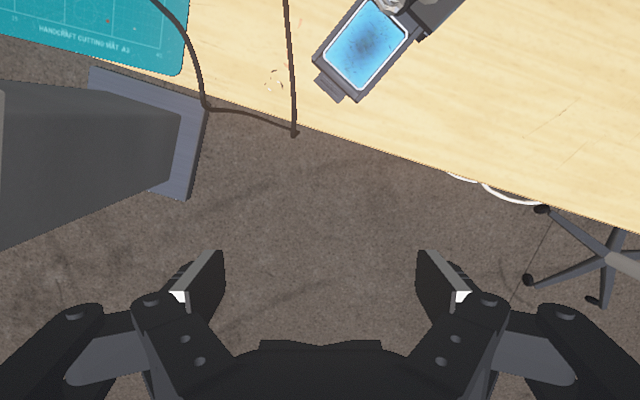

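```bash
cat > h.py <<'E'
from bench import *
import numpy as np, cv2
from scipy.spatial.transform import Rotation as R
def ray(c,uv):
    Rm=cv2.Rodrigues(np.array(c["rvec"],float))[0];t=np.array(c["tvec"],float).ravel()
    d=Rm.T@np.linalg.inv(c["camera_matrix"])@np.array([uv[0],uv[1],1.])
    return -Rm.T@t,d/np.linalg.norm(d)
def onz(c,uv,z):
    o,d=ray(c,uv);return o+d*(z-o[2])/d[2]
def tri(rs):
    A=np.zeros((3,3));b=np.zeros(3)
    for o,d in rs:
        P=np.eye(3)-np.outer(d,d);A+=P;b+=P@o
    x=np.linalg.solve(A,b);return x,[np.linalg.norm((np.eye(3)-np.outer(d,d))@(x-o)) for o,d in rs]
def proj(c,p):
    return cv2.projectPoints(np.atleast_2d(np.array(p,float)),np.array(c["rvec"],float),np.array(c["tvec"],float),c["camera_matrix"],None)[0].reshape(-1,2)
def px(ce): return (ce[1]*640,ce[0]*400)
def tilt():
    o=get_obs();w,x,y,z=o["eef_rot"];M=R.from_quat([x,y,z,w]).as_matrix();return M,o
E
python3 - <<'E'
from h import *
np.set_printoptions(precision=4,suppress=True)
s=camera("side");t=camera("top")
for n in ["switch_box","toggle_tip","toggle_pivot","hood_edge","slide_table","pocket","stop","parts_tray","carton","reel","dish","tweezers"]:
    a=pinpoint(s,n);b=pinpoint(t,n)
    print(n,[ (round(r["conf"],2),np.round(px(r["centre"]),1)) for r in a[:2]],[ (round(r["conf"],2),np.round(px(r["centre"]),1)) for r in b[:2]])
    if a and b: print("   ",*tri([ray(s,px(a[0]["centre"])),ray(t,px(b[0]["centre"]))]))
    if b: print("    top z0",onz(t,px(b[0]["centre"]),0))
    if a: print("    side z0",onz(s,px(a[0]["centre"]),0))
cv2.imwrite("pics/c1.png",cv2.resize(t["img"][80:260,240:520],None,fx=2.8,fy=2.8,interpolation=cv2.INTER_CUBIC))
cv2.imwrite("pics/c2.png",cv2.resize(s["img"][120:300,220:450],None,fx=3.3,fy=3.3,interpolation=cv2.INTER_CUBIC))
E
```

```text
switch_box [(0.6, array([296.7, 195.2])), (0.31, array([373. , 283.9]))] [(0.61, array([431. , 149.1]))]
    [ 0.6802 -0.2301 -0.0152] [np.float64(0.005379688378714215), np.float64(0.005379688378714155)]
    top z0 [ 0.6692 -0.2268  0.    ]
    side z0 [ 0.6726 -0.1958  0.    ]
toggle_tip [] [(0.46, array([429. , 151.2]))]
    top z0 [ 0.663  -0.2207  0.    ]
toggle_pivot [(0.88, array([303.5, 180.3]))] [(0.72, array([432.8, 147.6]))]
    [ 0.6572 -0.2196  0.0451] [np.float64(0.00014287999244847103), np.float64(0.00014287999244832025)]
    top z0 [ 0.6735 -0.2324  0.    ]
    side z0 [ 0.7013 -0.3404  0.    ]
hood_edge [(0.71, array([311.2, 154.1]))] [(0.8, array([434.4, 148.9]))]
    [ 0.6203 -0.1952  0.1428] [np.float64(0.0022167586415056954), np.float64(0.00221675864150566)]
    top z0 [ 0.6694 -0.2364  0.    ]
    side z0 [ 0.7863 -0.6744 -0.    ]
slide_table [(0.85, array([346.2, 214.5])), (0.48, array([332.4, 223.3]))] [(0.98, array([393.5, 220.9]))]
    [ 0.4751 -0.107  -0.0049] [np.float64(0.008193913751586648), np.float64(0.008193913751586535)]
    top z0 [ 0.466  -0.1073  0
[... 698 characters left out ...]
  0.0597 -0.016 ] [np.float64(0.00433175079744233), np.float64(0.004331750797441915)]
    top z0 [0.6019 0.0591 0.    ]
    side z0 [ 0.6036  0.0877 -0.    ]
dish [(0.65, array([247.4, 253. ])), (0.45, array([358.8, 207.5]))] [(0.55, array([294. , 155.8]))]
    [ 0.6689  0.1626 -0.0229] [np.float64(0.0007228707122912204), np.float64(0.0007228707122911759)]
    top z0 [0.6601 0.1609 0.    ]
    side z0 [0.6498 0.199  0.    ]
tweezers [(0.58, array([369.8, 279.6])), (0.37, array([302.4, 178.7]))] [(0.51, array([268.4, 267. ]))]
    [0.3477 0.231  0.0063] [np.float64(0.002865317729444415), np.float64(0.0028653177294444246)]
    top z0 [0.351  0.2322 0.    ]
    side z0 [ 0.3464  0.2214 -0.    ]
```

View pics/c1.png

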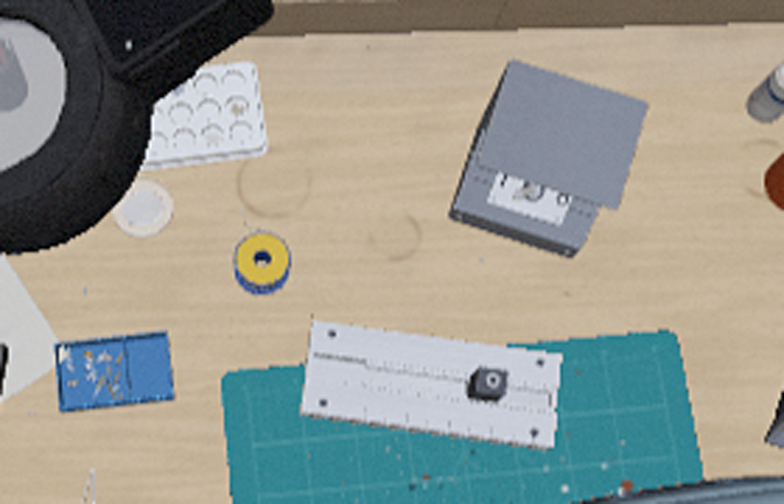

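View pics/c2.png

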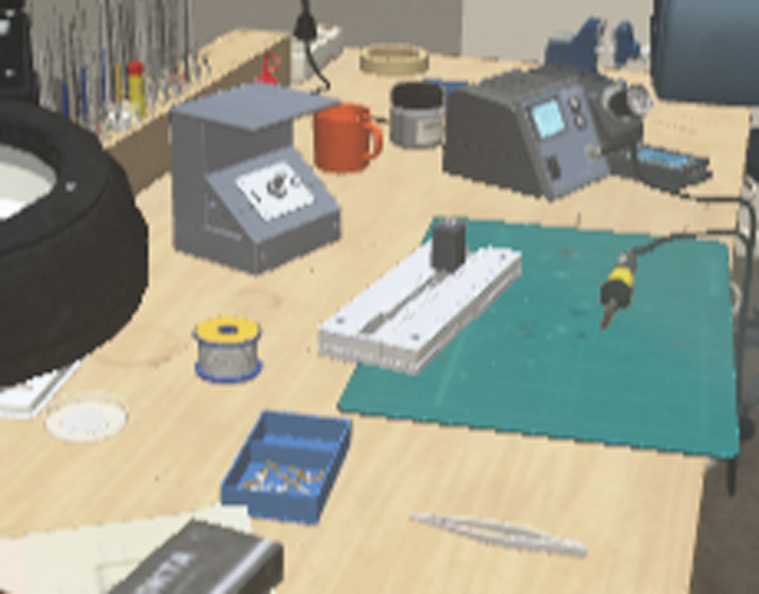

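```bash
cat > fit.py <<'E'
from h import *
from scipy.optimize import least_squares
np.set_printoptions(precision=4,suppress=True)
s=camera("side");t=camera("top")
def T(u,v):return (240+u/2.8,80+v/2.8)
def S(u,v):return (220+u/3.3,120+v/3.3)
def fit(obs,p0):
    def w(p,X):
        c,sn=np.cos(p[2]),np.sin(p[2]);X=np.array(X)/1000
        return np.array([p[0]+c*X[0]-sn*X[1],p[1]+sn*X[0]+c*X[1],X[2]])
    f=lambda p:np.concatenate([proj(c,w(p,X))[0]-uv for c,uv,X in obs])
    r=least_squares(f,p0,loss="soft_l1");return r.x,f(r.x).reshape(-1,2)
box=[(t,T(511,60),(55,65,147)),(t,T(649,104),(55,-65,147)),(t,T(622,209),(-53,-65,147)),(t,T(478,167),(-53,65,147)),
(t,T(450,218),(-55,65,0)),(t,T(575,257),(-55,-65,0)),(s,S(260,272),(-55,65,0)),(s,S(340,237),(-55,-65,0)),(s,S(175,248),(55,65,0)),(s,S(172,110),(55,65,147)),(s,S(243,130),(-53,65,140)),(s,S(340,101),(-53,-65,147)),(s,(303.5,180.3),(-24,0,64)),(t,(432.8,147.6),(-24,0,64)),(s,(311.2,154.1),(-53,0,140)),(t,(434.4,148.9),(-53,0,140))]
print("box",*fit(box,[.68,-.22,-.3]))
tab=[(t,T(313,318),(45,120,26)),(t,T(562,353),(45,-120,26)),(t,T(556,445),(-45,-120,26)),(t,T(302,413),(-45,120,26)),
(s,S(319,333),(45,120,26)),(s,S(415,358),(-45,120,26)),(s,S(522,250),(-45,-120,26))]
print("tab",*fit(tab,[.46,-.1,-.1]))
tray=[(t,T(57,342),(33,55,22)),(t,T(167,333),(33,-55,22)),(t,T(174,400),(-33,-55,22)),(t,T(61,410),(-33,55,22)),(t,T(127,338),(33,-12,19)),
(s,S(265,412),(33,-55,22)),(s,S(352,419),(-33,-55,22)),(s,S(223,487),(33,55,22)),(s,S(310,503),(-33,55,22))]
print("tray",*fit(tray,[.48,.19,0]))
E
python3 fit.py
```

```text
box [ 0.6727 -0.2172 -0.3503] [[-0.2988 -0.858 ]
 [ 0.5485 -1.5456]
 [-0.402  -0.3071]
 [-0.133  -1.0582]
 [-0.7407  0.7643]
 [-0.5217  0.8535]
 [ 0.067   0.378 ]
 [ 1.123  -0.5798]
 [ 0.1113 -0.4193]
 [-0.584  -2.3612]
 [ 4.1749 -0.0121]
 [ 1.129  -2.2356]
 [ 0.9377 -4.2382]
 [-1.9747  0.0826]
 [ 0.2607  0.668 ]
 [ 0.9047 -1.4816]]
tab [ 0.4741 -0.1058 -0.1662] [[-0.2245  0.3218]
 [-0.0567 -0.1584]
 [-0.4813  0.134 ]
 [-0.4882 -0.954 ]
 [ 0.0115 -3.2934]
 [ 1.2098 -4.1913]
 [ 0.0373 -0.7124]]
tray [0.4942 0.1983 0.0648] [[-1.3472 -0.1188]
 [ 0.0038 -0.5625]
 [-0.5464 -0.5163]
 [-1.3774 -0.3447]
 [-1.4784 -0.6645]
 [ 1.2648 -2.5461]
 [ 1.4574 -1.3821]
 [-0.2192 -2.4242]
 [ 2.6818 -3.2707]]
```

>>> servo_tool([
  [[0, 0, 0.05, 0, -1], [0, 0, 0.05, 0, -1], [0, 0, 0.05, 0, -1], [0, 0, 0.05, 0, -1], [0, 0, 0.05, 0, -1], [0, 0, 0.05, 0, -1], [0, 0, 0.05, 0, -1], [0, 0, 0.05, 0, -1]],
])

```text
time_s: 2.35
eef_pos: [0.1736, -0.5475, 0.6476]
eef_rot: [0.0, 0.988, 0.153, -0.0]
wrist_force: [0.3, -1.6, 0.9]
opening: -0.002
```

```bash
python3 -c "
from h import *
M,o=tilt();print(o['q'],o['eef_pos'],M[:,2],o['time_s'])"
```

```text
[-1.47023612e+00  1.93064481e-01  8.00660346e-01  8.66370132e-07
  2.14704038e+00 -2.06295009e-01] [ 0.17364069 -0.54749283  0.64760106] [ 8.37910435e-05 -8.23195639e-04 -9.99999658e-01] 2.35
```

>>> servo_tool([
  [[0, 0, 0.05, 0, -1], [0, 0, 0.05, 0, -1], [0, 0, 0.05, 0, -1], [0, 0, 0.05, 0, -1], [0, 0, 0.05, 0, -1], [0, 0, 0.05, 0, -1]],
])

```text
time_s: 2.95
eef_pos: [0.1506, -0.4757, 0.8206]
eef_rot: [0.034, 0.988, 0.153, 0.005]
wrist_force: [0.2, 0.5, 0.8]
opening: 0.001
```

```bash
python3 -c "
from h import *
M,o=tilt();print(o['q'],o['eef_pos'],M[:,2],o['time_s'])"
```

```text
[-1.51310659  0.26700812  0.29813469  0.02851054  2.50970147 -0.22565247] [ 0.15061453 -0.47573893  0.8206035 ] [ 0.0206441  -0.06541463 -0.9976446 ] 2.95
```

>>> servo_tool([
  [[0, 0, 0.05, 0, -1], [0, 0, 0.05, 0, -1], [0, 0, 0.05, 0, -1], [0, 0, 0.05, 0, -1]],
])

```text
time_s: 3.35
eef_pos: [0.1285, -0.4056, 0.8727]
eef_rot: [0.071, 0.986, 0.152, 0.011]
wrist_force: [0.5, 0.7, -0.3]
opening: 0.003
```

```bash
python3 -c "
from h import *
M,o=tilt();print(o['q'],o['eef_pos'],M[:,2],o['time_s'])"
```

```text
[-1.57763197  0.14685909  0.29831892  0.08025969  2.55714869 -0.2437396 ] [ 0.12851785 -0.40556677  0.87270408] [ 0.04329565 -0.1375124  -0.98955335] 3.35
```

>>> servo_tool([
  [[0.009, -0.029, 0.04, 0, -1], [0.009, -0.029, 0.04, 0, -1], [0.009, -0.029, 0.04, 0, -1], [0.009, -0.029, 0.04, 0, -1]],
])

```text
time_s: 3.75
eef_pos: [0.1423, -0.4528, 0.8667]
eef_rot: [0.114, 0.982, 0.152, 0.018]
wrist_force: [0.3, -0.6, -0.3]
opening: -0.001
```

```bash
python3 -c "
from h import *
M,o=tilt();print(o['q'],o['eef_pos'],M[:,2],o['time_s'])"
```

```text
[-1.56247483  0.17505768  0.29932617  0.10588005  2.44371396 -0.20954667] [ 0.14227911 -0.45282973  0.8667176 ] [ 0.06972617 -0.21786503 -0.97348502] 3.75
```

>>> servo_tool([
  [[0.02, 0.019, -0.005, -0.149, -1], [0.02, 0.019, -0.005, -0.149, -1], [0.02, 0.019, -0.005, -0.149, -1], [0.02, 0.019, -0.005, -0.149, -1], [0.02, 0.019, -0.005, -0.149, -1], [0.02, 0.019, -0.005, -0.149, -1], [0.02, 0.019, -0.005, -0.149, -1], [0.02, 0.019, -0.005, -0.149, -1]],
])

```text
time_s: 4.55
eef_pos: [0.3037, -0.2985, 0.827]
eef_rot: [0.104, 0.897, -0.428, -0.05]
wrist_force: [0.0, -0.8, 0.3]
opening: 0.004
```

```bash
cat > st.py <<'E'
from h import *
np.set_printoptions(precision=3,suppress=True)
M,o=tilt();z=M[:,2];y=M[:,1]
print('q',o['q'],'p',o['eef_pos'],'t',round(o['time_s'],2),'F',o['wrist_force'])
print('tilt',round(np.degrees(np.arccos(-z[2])),1),'az',round(np.degrees(np.arctan2(z[1],z[0])),1),'jaw az',round(np.degrees(np.arctan2(y[1],y[0])),1),'jaw z',round(y[2],3),'pos az',round(np.degrees(np.arctan2(*o['eef_pos'][1::-1])),1))
E
python3 st.py
```

```text
q [-0.889  0.143  0.456 -0.397  2.505  1.247] p [ 0.304 -0.298  0.827] t 4.55 F [ 0.047 -0.775  0.313]
tilt 13.3 az -141.1 jaw az -141.0 jaw z 0.23 pos az -44.5
```

>>> servo_tool([
  [[0.02, 0.019, -0.005, -0.149, -1], [0.02, 0.019, -0.005, -0.149, -1], [0.02, 0.019, -0.005, -0.149, -1], [0.02, 0.019, -0.005, -0.149, -1], [0.02, 0.019, -0.005, -0.149, -1], [0.02, 0.019, -0.005, -0.149, -1], [0.02, 0.019, -0.005, -0.149, -1]],
])

```text
time_s: 5.25
eef_pos: [0.4299, -0.1728, 0.7708]
eef_rot: [-0.069, -0.589, 0.801, 0.083]
wrist_force: [0.4, 0.3, 0.1]
opening: 0.001
```

```bash
python3 st.py
```

```text
q [-0.589  0.26   0.457 -0.15   2.625  2.732] p [ 0.43  -0.173  0.771] t 5.25 F [0.423 0.268 0.129]
tilt 12.5 az 166.2 jaw az 162.6 jaw z 0.215 pos az -21.9
```

>>> servo_tool([
  [[0.028, -0.01, 0.04, 0, -1], [0.028, -0.01, 0.04, 0, -1], [0.028, -0.01, 0.04, 0, -1], [0.028, -0.01, 0.04, 0, -1], [0.028, -0.01, 0.04, 0, -1]],
])

```text
time_s: 5.75
eef_pos: [0.4521, -0.1804, 0.7934]
eef_rot: [-0.049, -0.594, 0.802, 0.042]
wrist_force: [-1.0, 0.6, 0.1]
opening: 0.001
```

```bash
python3 st.py
```

```text
q [-0.583  0.327  0.298 -0.129  2.626  2.744] p [ 0.452 -0.18   0.793] t 5.75 F [-1.046  0.614  0.05 ]
tilt 7.4 az 176.0 jaw az 163.0 jaw z 0.126 pos az -21.7
```

>>> servo_tool([
  [[0.028, -0.01, 0.04, 0, -1], [0.028, -0.01, 0.04, 0, -1], [0.028, -0.01, 0.04, 0, -1], [0.028, -0.01, 0.04, 0, -1], [0.028, -0.01, 0.04, 0, -1]],
])

```text
time_s: 6.25
eef_pos: [0.4447, -0.1719, 0.805]
eef_rot: [-0.032, -0.595, 0.803, 0.034]
wrist_force: [0.8, 0.1, -0.2]
opening: 0.003
```

```bash
python3 st.py
```

```text
q [-0.594  0.301  0.299 -0.076  2.626  2.778] p [ 0.445 -0.172  0.805] t 6.25 F [ 0.754  0.081 -0.183]
tilt 5.3 az 169.9 jaw az 163.1 jaw z 0.092 pos az -21.1
```

>>> servo_tool([
  [[0.046, -0.017, 0, 0, -1], [0.046, -0.017, 0, 0, -1], [0.046, -0.017, 0, 0, -1], [0.046, -0.017, 0, 0, -1]],
])

```text
time_s: 6.65
eef_pos: [0.4975, -0.1857, 0.7482]
eef_rot: [-0.038, -0.591, 0.8, 0.092]
wrist_force: [-0.4, 0.0, -0.1]
opening: -0.001
```

```bash
python3 st.py
```

```text
q [-0.577  0.415  0.299 -0.014  2.626  2.852] p [ 0.497 -0.186  0.748] t 6.65 F [-0.436  0.031 -0.129]
tilt 11.4 az 148.9 jaw az 163.2 jaw z 0.192 pos az -20.5
```

>>> servo_tool([
  [[0.02, -0.008, -0.04, 0, -1], [0.02, -0.008, -0.04, 0, -1], [0.02, -0.008, -0.04, 0, -1], [0.02, -0.008, -0.04, 0, -1], [0.02, -0.008, -0.04, 0, -1], [0.046, -0.017, 0.01, 0, -1], [0.046, -0.017, 0.01, 0, -1], [0.046, -0.017, 0.01, 0, -1]],
])

```text
time_s: 7.45
eef_pos: [0.6837, -0.2568, 0.5328]
eef_rot: [-0.032, -0.591, 0.801, 0.086]
wrist_force: [0.7, -1.0, -3.0]
opening: -0.003
```

```bash
python3 st.py
```

```text
q [-0.525  0.725  0.306  0.013  2.294  2.923] p [ 0.684 -0.257  0.533] t 7.45 F [ 0.69  -1.026 -2.968]
tilt 10.5 az 146.9 jaw az 163.1 jaw z 0.175 pos az -20.6
```

>>> servo_tool([
  [[0.033, -0.012, 0.03, 0, -1], [0.033, -0.012, 0.03, 0, -1], [0.033, -0.012, 0.03, 0, -1], [0.033, -0.012, 0.03, 0, -1], [0.033, -0.012, 0.03, 0, -1]],
])

```text
time_s: 7.95
eef_pos: [0.6947, -0.2565, 0.5819]
eef_rot: [0.009, -0.593, 0.805, 0.019]
wrist_force: [-0.3, -0.0, -0.3]
opening: -0.003
```

```bash
python3 st.py
```

```text
q [-0.527  0.659  0.298  0.041  2.213  2.94 ] p [ 0.695 -0.257  0.582] t 7.95 F [-0.306 -0.034 -0.31 ]
tilt 2.5 az 100.5 jaw az 162.8 jaw z 0.02 pos az -20.3
```

>>> servo_tool([
  [[-0.02, 0.007, -0.01, 0.14, -1], [0, 0, 0, 0.14, -1], [0, 0, 0, 0.14, -1], [0, 0, 0, 0.14, -1], [0, 0, 0, 0.14, -1], [0, 0, 0, 0.14, -1], [0, 0, 0, 0.14, -1], [0, 0, 0, 0.14, -1]],
])

```text
time_s: 8.75
eef_pos: [0.6752, -0.25, 0.5709]
eef_rot: [0.006, 0.931, -0.365, -0.02]
wrist_force: [-0.6, 0.4, -0.3]
opening: 0.001
```

>>> servo_tool([
  [[0, 0, 0, 0.14, -1], [0, 0, 0, 0.14, -1], [0, 0, 0, 0.13, -1], [0.033, -0.012, 0.03, 0, -1], [0.033, -0.012, 0.03, 0, -1], [0.033, -0.012, 0.03, 0, -1], [0.033, -0.012, 0.03, 0, -1], [0.033, -0.012, 0.03, 0, -1]],
])

```text
time_s: 9.55
eef_pos: [0.707, -0.2622, 0.6088]
eef_rot: [0.023, 0.984, -0.169, 0.041]
wrist_force: [0.6, -0.3, 0.6]
opening: -0.0
```

```bash
python3 st.py
```

```text
q [-0.506  0.623  0.298 -0.018  2.127  1.395] p [ 0.707 -0.262  0.609] t 9.55 F [ 0.551 -0.252  0.641]
tilt 5.4 az -38.3 jaw az -109.6 jaw z 0.03 pos az -20.3
```

>>> servo_tool([
  [[0.033, -0.012, 0.03, 0, -1], [0.033, -0.012, 0.03, 0, -1], [0.033, -0.012, 0.03, 0, -1], [0.033, -0.012, 0.03, 0, -1], [0.033, -0.012, 0.03, 0, -1], [0.033, -0.012, 0.03, 0, -1], [0.033, -0.012, 0.03, 0, -1], [0.033, -0.012, 0.03, 0, -1]],
])

```text
time_s: 10.35
eef_pos: [0.7508, -0.2796, 0.6445]
eef_rot: [0.044, 0.974, -0.166, 0.15]
wrist_force: [-0.2, 0.1, -0.9]
opening: 0.001
```

```bash
python3 st.py
```

```text
q [-0.511  0.591  0.298  0.02   1.939  1.407] p [ 0.751 -0.28   0.645] t 10.35 F [-0.228  0.109 -0.87 ]
tilt 17.9 az -25.9 jaw az -109.6 jaw z 0.035 pos az -20.4
```

>>> servo_tool([
  [[0.033, -0.009, 0.03, 0, -1], [0.033, -0.009, 0.03, 0, -1], [0.033, -0.009, 0.03, 0, -1], [0.033, -0.009, 0.03, 0, -1], [0.033, -0.009, 0.03, 0, -1], [0.033, -0.009, 0.03, 0, -1], [0.033, -0.009, 0.03, 0, -1], [0.033, -0.009, 0.03, 0, -1]],
])

```text
time_s: 11.15
eef_pos: [0.8075, -0.2807, 0.6871]
eef_rot: [0.064, 0.949, -0.16, 0.263]
wrist_force: [-0.2, -1.6, -0.3]
opening: -0.002
```

```bash
python3 st.py
```

```text
q [-0.488  0.573  0.299  0.043  1.723  1.434] p [ 0.807 -0.281  0.687] t 11.15 F [-0.171 -1.556 -0.333]
tilt 31.4 az -23.3 jaw az -109.7 jaw z 0.038 pos az -19.2
```

>>> servo_tool([
  [[0.033, -0.01, 0.03, 0, -1], [0.033, -0.01, 0.03, 0, -1], [0.033, -0.01, 0.03, 0, -1], [0.033, -0.01, 0.03, 0, -1], [0.033, -0.01, 0.03, 0, -1], [0.033, -0.01, 0.03, 0, -1]],
])

```text
time_s: 11.75
eef_pos: [0.85, -0.2933, 0.7215]
eef_rot: [0.081, 0.921, -0.155, 0.349]
wrist_force: [-6.9, -5.8, 2.2]
opening: 0.001
```

```bash
python3 st.py
```

```text
q [-0.484  0.572  0.298  0.06   1.541  1.441] p [ 0.85  -0.293  0.721] t 11.75 F [-6.872 -5.775  2.216]
tilt 42.0 az -22.6 jaw az -110.0 jaw z 0.041 pos az -19.0
```

>>> servo_tool([
  [[-0.03, 0.017, -0.03, 0, -1], [-0.03, 0.017, -0.03, 0, -1], [-0.03, 0.017, -0.035, 0, -1], [-0.03, 0.017, -0.035, 0, -1], [-0.03, 0.017, -0.035, 0, -1], [-0.03, 0.017, -0.035, 0, -1], [-0.03, 0.017, -0.035, 0, -1], [-0.03, 0.017, -0.035, 0, -1]],
])

```text
time_s: 12.55
eef_pos: [0.6267, -0.1635, 0.4656]
eef_rot: [0.079, 0.921, -0.153, 0.348]
wrist_force: [0.4, -1.1, 1.0]
opening: 0.005
```

```bash
python3 st.py; python3 - <<'E'
from h import *
c=camera("wrist");cv2.imwrite("pics/w1.png",c["img"])
c=camera("side");cv2.imwrite("pics/s1.png",c["img"])
E
```

```text
q [-0.462 -0.202  1.704  0.062  0.912  1.42 ] p [ 0.627 -0.163  0.466] t 12.55 F [ 0.413 -1.075  1.02 ]
tilt 41.8 az -22.2 jaw az -109.8 jaw z 0.039 pos az -14.6
```

View pics/w1.png

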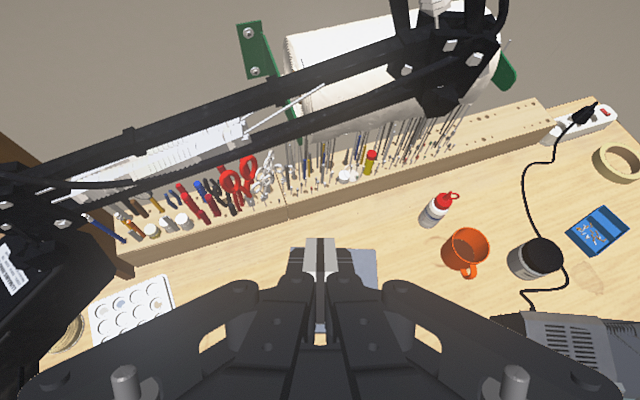

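View pics/s1.png

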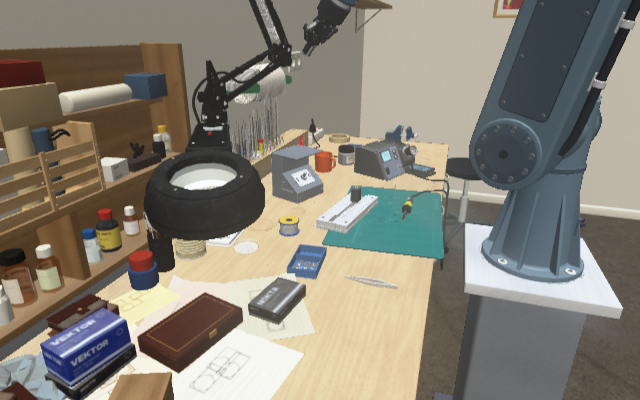

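>>> servo_tool([
  [[-0.014, 0.006, -0.03, 0, -1], [-0.014, 0.006, -0.03, 0, -1], [-0.014, 0.006, -0.03, 0, -1], [-0.014, 0.006, -0.03, 0, -1], [-0.004, 0.003, -0.03, 0, -1], [0, 0.003, -0.03, 0, -1], [0, 0.003, -0.03, 0, -1], [0, 0.003, -0.03, 0, -1]],
])

```text
time_s: 13.45
eef_pos: [0.5695, -0.1289, 0.2279]
eef_rot: [0.079, 0.921, -0.153, 0.349]
wrist_force: [-0.2, 0.4, 0.1]
opening: -0.001
```

```bash
python3 st.py; python3 - <<'E'
from h import *
c=camera("wrist");cv2.imwrite("pics/w2.png",c["img"])
s=camera("side");cv2.imwrite("pics/s2.png",cv2.resize(s["img"][80:280,200:400],None,fx=3,fy=3,interpolation=cv2.INTER_CUBIC))
E
```

```text
q [-0.446 -0.152  2.152  0.097  0.411  1.381] p [ 0.57  -0.129  0.228] t 13.45 F [-0.231  0.437  0.139]
tilt 42.0 az -22.3 jaw az -109.8 jaw z 0.039 pos az -12.8
```

View pics/w2.png

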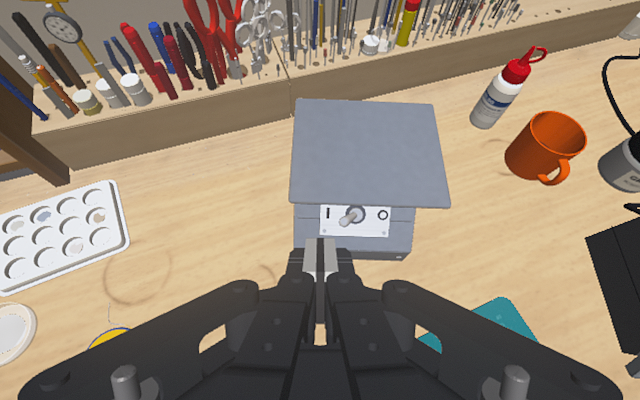

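View pics/s2.png

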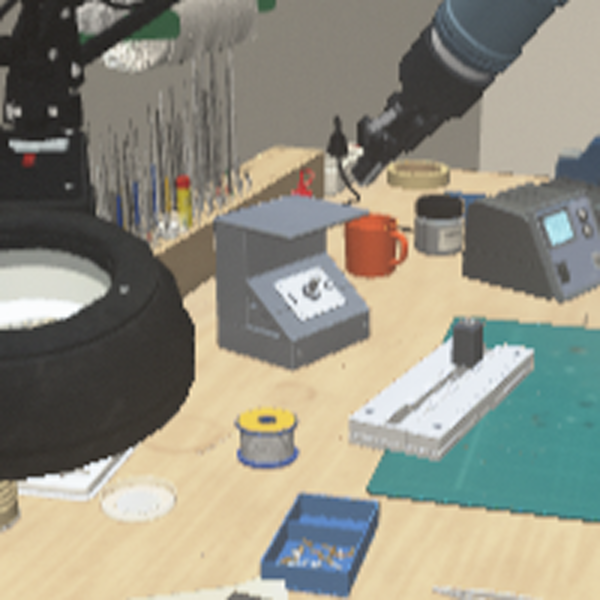

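```bash
cat > w.py <<'E'
from h import *
np.set_printoptions(precision=4,suppress=True)
import sys
b=[.6727,-.2172,-.3503]
def W(X,p=b):
    X=np.array(X,float)/1000;c,s=np.cos(p[2]),np.sin(p[2]);return np.array([p[0]+c*X[0]-s*X[1],p[1]+s*X[0]+c*X[1],X[2]])
E
python3 - <<'E'
from w import *
c=camera("wrist")
P={"RL":(55,65,147),"RR":(55,-65,147),"FR":(-53,-65,147),"FL":(-53,65,147),"FRb":(-53,-65,140),"pivot":(-24,0,64),"tip":(-43.7,15,87.4),"panFR":(-55,-65,38),"panFL":(-55,65,38)}
for k,X in P.items(): print(k,proj(c,W(X))[0])
M,o=tilt()
for d,l in ((0,'tcp'),(.014,'ftip')): print(l,proj(c,o['eef_pos']+M[:,2]*d)[0])
for n in("toggle_tip","toggle_pivot","hood_edge"):
    print(n,[(round(r["conf"],2),np.round(px(r["centre"]),1)) for r in pinpoint(c,n)[:2]])
cv2.imwrite("pics/w3.png",cv2.resize(c["img"][80:280,260:480],None,fx=3.5,fy=3,interpolation=cv2.INTER_CUBIC))
E
```

```text
RL [298.7216  88.6774]
RR [439.4951  93.3964]
FR [461.7696 197.6348]
FL [293.6859 193.7529]
FRb [457.9076 201.6043]
pivot [360.1573 207.261 ]
tip [349.1892 215.2893]
panFR [417.8572 244.787 ]
panFL [297.2474 242.5842]
tcp [319.3824 265.7488]
ftip [319.4341 252.2658]
toggle_tip [(0.68, array([348. , 215.2])), (0.65, array([373.2, 197.5]))]
toggle_pivot [(0.56, array([355.2, 207.9]))]
hood_edge [(0.75, array([371.1, 197.4]))]
```

View pics/w3.png

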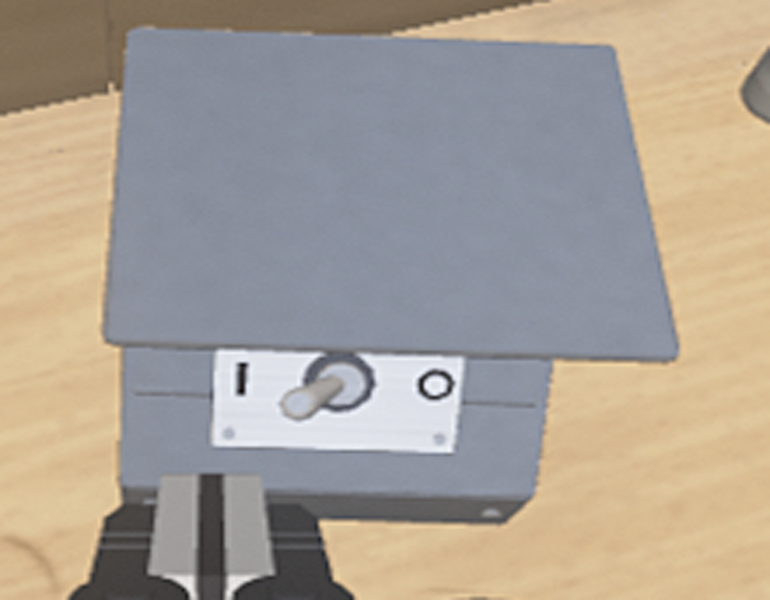

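>>> servo_tool([
  [[0.008, -0.003, -0.025, 0, -1], [0.008, -0.003, -0.025, 0, -1], [0.0075, -0.002, -0.025, 0, -1], [0.0125, -0.005, -0.015, 0, -1], [0.0125, -0.005, -0.015, 0, -1], [0, 0, 0, 0, -1]],
])

```text
time_s: 14.35
eef_pos: [0.6181, -0.1472, 0.1222]
eef_rot: [0.079, 0.922, -0.154, 0.348]
wrist_force: [0.5, 0.0, 1.0]
opening: 0.004
```

```bash
python3 st.py; python3 - <<'E'
from w import *
c=camera("wrist");cv2.imwrite("pics/w4.png",cv2.resize(c["img"][100:300,220:440],None,fx=3,fy=3,interpolation=cv2.INTER_CUBIC))
s=camera("side");cv2.imwrite("pics/s4.png",cv2.resize(s["img"][120:220,250:370],None,fx=6,fy=6,interpolation=cv2.INTER_CUBIC))
E
```

```text
q [-0.436  0.181  2.084  0.21   0.151  1.269] p [ 0.618 -0.147  0.122] t 14.35 F [0.488 0.041 1.004]
tilt 41.8 az -22.3 jaw az -109.8 jaw z 0.039 pos az -13.4
```

View pics/w4.png

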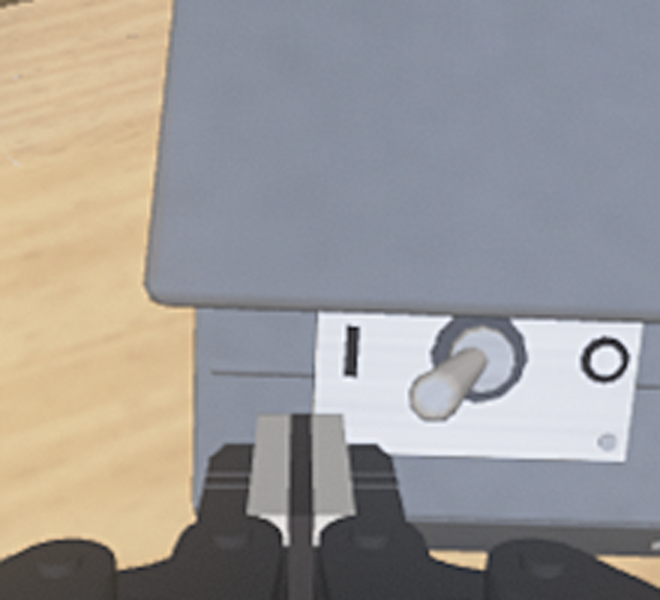

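View pics/s4.png

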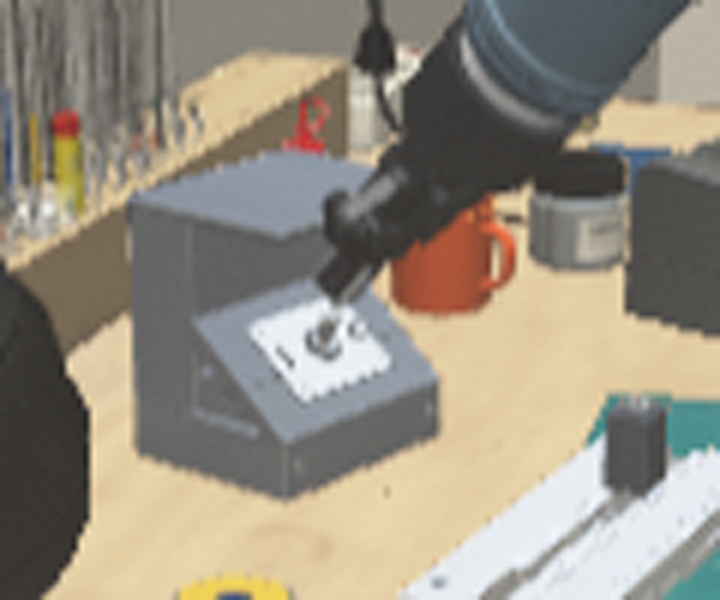

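>>> servo_tool([
  [[0.008, -0.003, -0.0095, 0, -1], [0.008, -0.003, -0.0095, 0, -1], [0.0085, -0.004, -0.01, 0, -1], [0, 0, 0, 0, -1]],
])

```text
time_s: 14.85
eef_pos: [0.6418, -0.1565, 0.0939]
eef_rot: [0.079, 0.922, -0.153, 0.348]
wrist_force: [-0.7, 0.3, 0.4]
opening: -0.003
```

```bash
python3 st.py; python3 - <<'E'
from w import *
c=camera("wrist");cv2.imwrite("pics/w5.png",cv2.resize(c["img"][100:300,220:440],None,fx=3,fy=3,interpolation=cv2.INTER_CUBIC))
s=camera("side");cv2.imwrite("pics/s5.png",cv2.resize(s["img"][120:220,250:370],None,fx=6,fy=6,interpolation=cv2.INTER_CUBIC))
E
```

```text
q [-0.432  0.29   2.027  0.302  0.1    1.179] p [ 0.642 -0.156  0.094] t 14.85 F [-0.71   0.346  0.403]
tilt 41.8 az -22.2 jaw az -109.7 jaw z 0.039 pos az -13.7
```

View pics/w5.png

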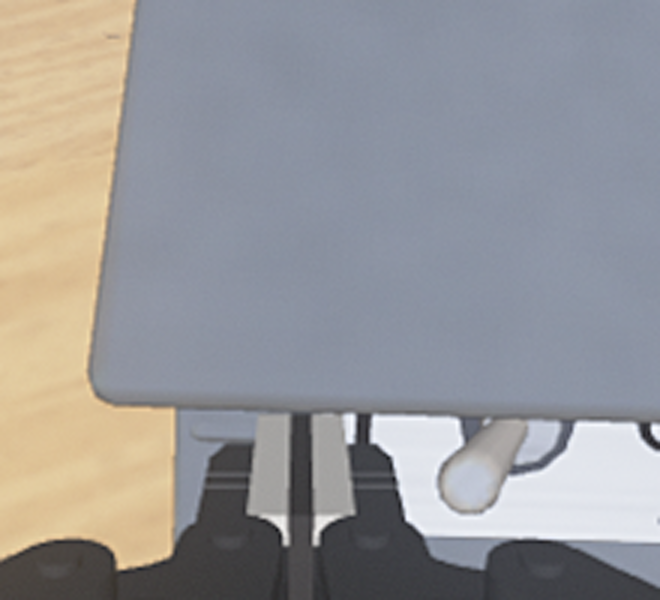

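View pics/s5.png

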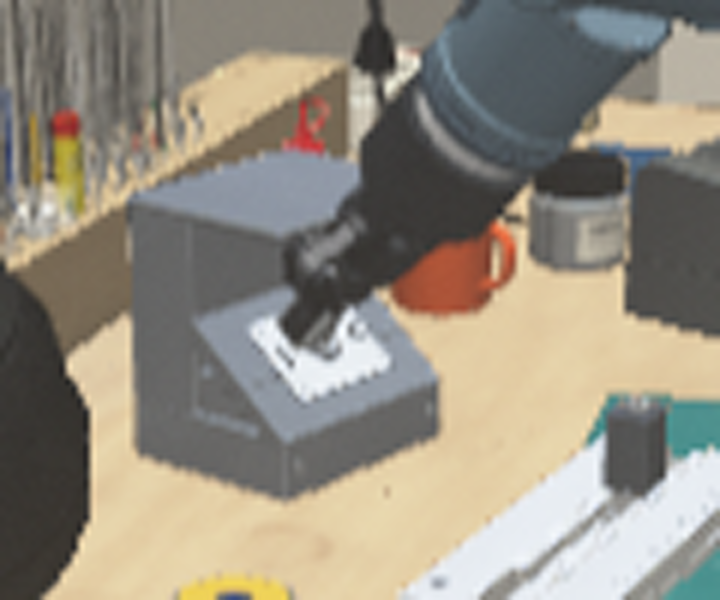

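>>> servo_tool([
  [[-0.0017, -0.0047, 0, 0, -1], [-0.0017, -0.0047, 0, 0, -1], [-0.0017, -0.0047, 0, 0, -1], [-0.0017, -0.0047, 0, 0, -1], [-0.0017, -0.0047, 0, 0, -1], [-0.0017, -0.0047, 0, 0, -1]],
])

```text
time_s: 15.55
eef_pos: [0.6309, -0.1801, 0.096]
eef_rot: [0.077, 0.922, -0.151, 0.348]
wrist_force: [-39.2, 25.7, 45.1]
opening: -0.004
```

```bash
python3 st.py; python3 - <<'E'
from w import *
c=camera("wrist");cv2.imwrite("pics/w6.png",cv2.resize(c["img"][100:300,220:440],None,fx=3,fy=3,interpolation=cv2.INTER_CUBIC))
E
```

```text
q [-0.496  0.275  2.042  0.669  0.126  0.764] p [ 0.631 -0.18   0.096] t 15.55 F [-39.209  25.74   45.115]
tilt 41.8 az -21.7 jaw az -109.4 jaw z 0.036 pos az -15.9
```

View pics/w6.png

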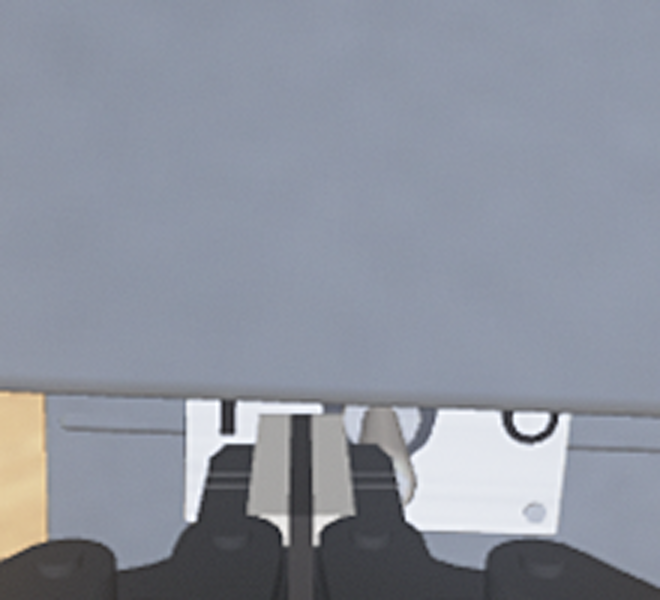

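```bash
python3 - <<'E'
from w import *
M,o=tilt();c=camera("wrist")
Rm=cv2.Rodrigues(c["rvec"])[0];cp=-Rm.T@c["tvec"]
print("cam in tool",M.T@(cp-o['eef_pos']))
for d in(.0,.014,.02,.027):
  for x in(-.011,0,.011): print(d,x,proj(c,o['eef_pos']+M[:,2]*d+M[:,0]*x+M[:,1]*0.0)[0], end=' ')
  print()
for y in (-.0145,.0145):print(proj(c,o['eef_pos']+M[:,2]*.014+M[:,1]*y)[0])
b=[.6737,-.2144,-.3503]
print('tcp box',)
d=o['eef_pos']-np.array([b[0],b[1],0]);k=np.cos(b[2]);s=np.sin(b[2]);print((k*d[0]+s*d[1])*1e3,(-s*d[0]+k*d[1])*1e3,d[2]*1e3)
E
```

```text
cam in tool [ 0.0665  0.0005 -0.1278]
0.0 -0.011 [318.6291 293.0253] 0.0 0 [318.61   270.8991] 0.0 0.011 [318.59   247.8513] 
0.014 -0.011 [318.7312 277.7228] 0.014 0 [318.7156 257.2508] 0.014 0.011 [318.6994 236.0024] 
0.02 -0.011 [318.7698 271.942 ] 0.02 0 [318.7554 252.1074] 0.02 0.011 [318.7406 231.5482] 
0.027 -0.011 [318.8114 265.6966] 0.027 0 [318.7984 246.5583] 0.027 0.011 [318.7849 226.7496] 
[288.814  257.2462]
[348.616  257.2555]
tcp box
-51.99668277815646 16.424505679929496 96.1711316266607
```

```bash
python3 st.py; python3 - <<'E'
from w import *
s=camera("side");cv2.imwrite("pics/s6.png",cv2.resize(s["img"][120:220,250:370],None,fx=6,fy=6,interpolation=cv2.INTER_CUBIC))
t=camera("top");cv2.imwrite("pics/t6.png",cv2.resize(t["img"][80:200,380:520],None,fx=5,fy=5,interpolation=cv2.INTER_CUBIC))
print(get_obs()['torque'])
E
python3 st.py
```

```text
q [-0.497  0.274  2.043  0.668  0.124  0.765] p [ 0.63  -0.181  0.096] t 15.65 F [-37.863  20.951  39.644]
tilt 41.9 az -21.9 jaw az -109.5 jaw z 0.037 pos az -16.1
[0.4567 0.9185 0.0129]
q [-0.497  0.274  2.043  0.666  0.123  0.767] p [ 0.63  -0.182  0.096] t 15.75 F [-37.471  19.902  39.652]
tilt 41.9 az -21.9 jaw az -109.5 jaw z 0.038 pos az -16.1
```

View pics/s6.png

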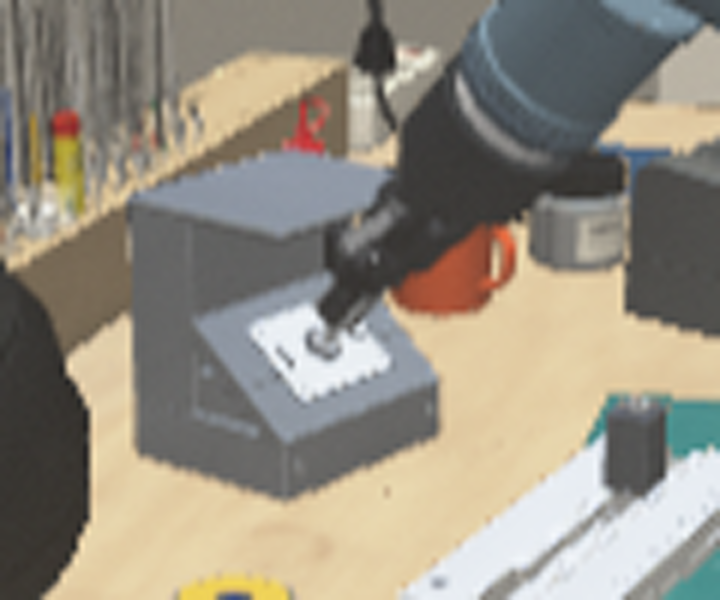

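View pics/t6.png

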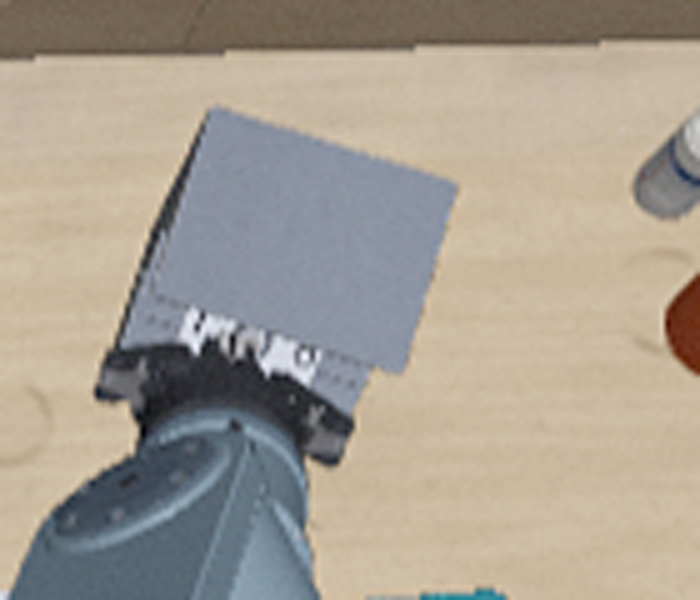

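```bash
python3 - <<'E'
from w import *
M,o=tilt();c=camera("wrist")
Rm=cv2.Rodrigues(c["rvec"])[0];cp=-Rm.T@c["tvec"]
ct=M.T@(cp-o['eef_pos']); Rt=Rm@M  # tool->cam
def rr(p,q,uv):
    w,x,y,z=q;Mq=R.from_quat([x,y,z,w]).as_matrix()
    d=Mq@Rt.T@np.linalg.inv(c["camera_matrix"])@np.array([*uv,1.]);return np.array(p)+Mq@ct,d/np.linalg.norm(d)
A=([.5695,-.1289,.2279],[.079,.921,-.153,.349]);B=([.6181,-.1472,.1222],[.079,.922,-.154,.348]);C=([.6418,-.1565,.0939],[.079,.922,-.153,.348])
tip,e=tri([rr(*A,(345.7,214)),rr(*B,(364,232.3)),rr(*C,(376.7,261.7))]);print(tip,e)
for b in ([.6727,-.2172,-.3503],[.6737,-.2144,-.3503]):
  d=tip-np.array([b[0],b[1],0]);k=np.cos(b[2]);s=np.sin(b[2]);print('tip box',(k*d[0]+s*d[1])*1e3,(-s*d[0]+k*d[1])*1e3,d[2]*1e3)
w,x,y,z=C[1];Mq=R.from_quat([x,y,z,w]).as_matrix();print('tip in tool at C',Mq.T@(tip-np.array(C[0])))
print(get_obs()['wrist_force'])
E
```

```text
[ 0.6329 -0.178   0.1146] [np.float64(0.003999775850326239), np.float64(0.002875792888273691), np.float64(0.0016256197117574846)]
tip box -50.830497476297694 23.166804768206944 114.63835112984721
tip box -50.808864386795506 20.193669720914514 114.63835112984721
tip in tool at C [ 0.0124  0.024  -0.0155]
[-36.6624  19.7452  39.1924]
```

```bash
python3 - <<'E'
from w import *
c=camera("wrist");cv2.imwrite("pics/w7.png",cv2.resize(c["img"][220:300,280:400],None,fx=6.5,fy=6.5,interpolation=cv2.INTER_CUBIC))
E
```

```text
(no output)
```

View pics/w7.png

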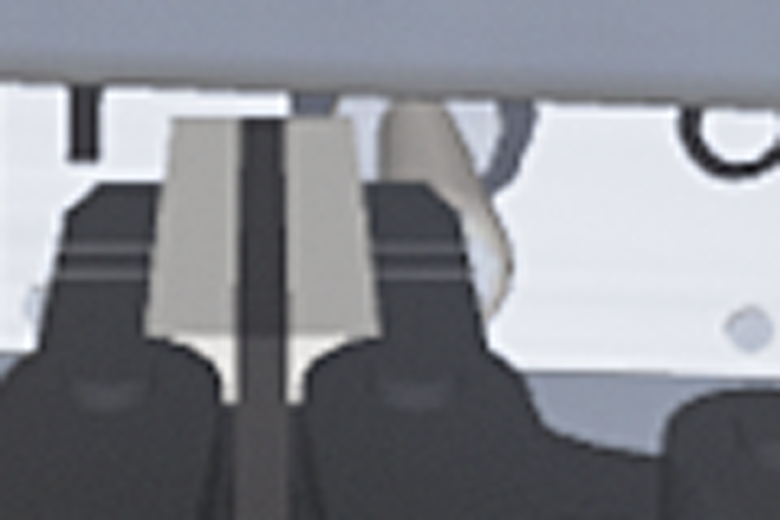

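>>> servo_tool([
  [[-0.0044, 0.0018, 0.0052, 0, -1], [-0.0044, 0.0018, 0.0052, 0, -1], [-0.0044, 0.0018, 0.0052, 0, -1], [0.0035, 0.0095, 0, 0, -1], [0.0035, 0.0095, 0, 0, -1], [0, 0, 0, 0, -1]],
])

```text
time_s: 16.45
eef_pos: [0.6249, -0.1589, 0.1098]
eef_rot: [0.079, 0.922, -0.152, 0.348]
wrist_force: [0.3, 0.5, -0.1]
opening: -0.001
```

```bash
python3 st.py; python3 - <<'E'
from w import *
c=camera("wrist");cv2.imwrite("pics/w8.png",cv2.resize(c["img"][180:300,240:420],None,fx=4.4,fy=4.4,interpolation=cv2.INTER_CUBIC))
E
```

```text
q [-0.455  0.225  2.065  0.356  0.131  1.108] p [ 0.625 -0.159  0.11 ] t 16.45 F [ 0.326  0.46  -0.108]
tilt 41.8 az -22.1 jaw az -109.6 jaw z 0.039 pos az -14.3
```

View pics/w8.png

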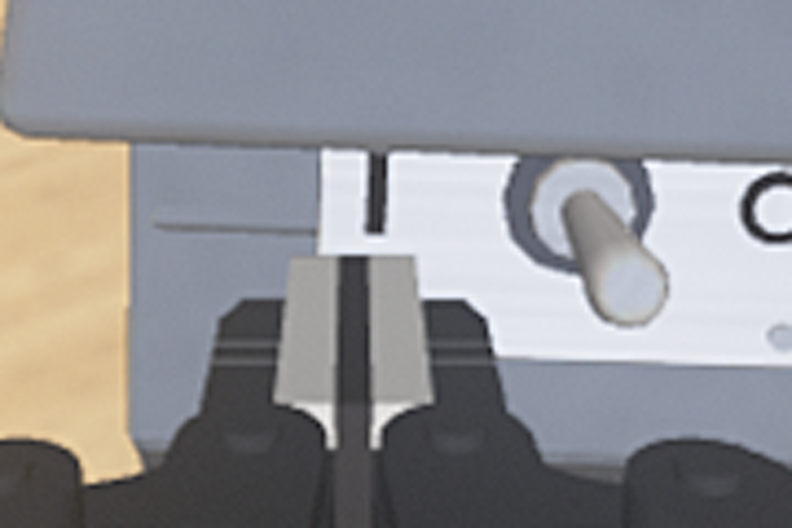

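```bash
cat >> w.py <<'E'
b[:]=[.6737,-.2144,-.3503]
def tipang(a,L=34):
    n=np.array([-np.sin(np.radians(40)),0,np.cos(np.radians(40))]);
    return np.array([-24,0,64])+L*(n*np.cos(a-.45)+np.array([0,1,0])*(-np.sin(a-.45)))
E
python3 - <<'E'
from w import *
c=camera("wrist")
print('pivot',proj(c,W((-24,0,64)))[0])
for a in(0,.45,.6,.75,.9,1.0):print(a,proj(c,W(tipang(a)))[0]-proj(c,W((-24,0,64)))[0])
for n in("toggle_tip","toggle_pivot"):
    print(n,[(round(r["conf"],2),np.round(px(r["centre"]),1)) for r in pinpoint(c,n)[:2]])
print("observed tip",240+632/4.4,180+288/4.4,"pivot",240+582/4.4,180+203/4.4)
E
```

```text
pivot [371.9389 225.9063]
0 [-16.8637  16.9313]
0.45 [11.9    19.8008]
0.6 [21.2712 19.7266]
0.75 [29.9773 19.1285]
0.9 [37.7312 18.0387]
1.0 [42.2556 17.0646]
toggle_tip [(0.87, array([380.2, 247.7]))]
toggle_pivot [(0.82, array([369.8, 225.5])), (0.15, array([384.2, 245.9]))]
observed tip 383.6363636363636 245.45454545454544 pivot 372.27272727272725 226.13636363636363
```

>>> servo_tool([
  [[0.0056, -0.0023, -0.0067, 0, -1], [0.0056, -0.0023, -0.0067, 0, -1], [0.0056, -0.0023, -0.0067, 0, -1], [0, 0, 0, 0, -1], [-0.0014, -0.0038, 0, 0, -1], [-0.0014, -0.0038, 0, 0, -1], [-0.0014, -0.0038, 0, 0, -1], [-0.0014, -0.0038, 0, 0, -1]],
])

```text
time_s: 17.45
eef_pos: [0.6355, -0.1823, 0.0885]
eef_rot: [0.079, 0.922, -0.153, 0.347]
wrist_force: [0.4, 0.2, 0.2]
opening: 0.001
```

```bash
python3 st.py; python3 - <<'E'
from w import *
c=camera("wrist");cv2.imwrite("pics/w9.png",cv2.resize(c["img"][180:300,240:420],None,fx=4.4,fy=4.4,interpolation=cv2.INTER_CUBIC))
E
```

```text
q [-0.49   0.301  2.028  0.665  0.111  0.775] p [ 0.636 -0.182  0.089] t 17.45 F [0.388 0.187 0.22 ]
tilt 41.7 az -22.2 jaw az -109.7 jaw z 0.039 pos az -16.0
```

View pics/w9.png

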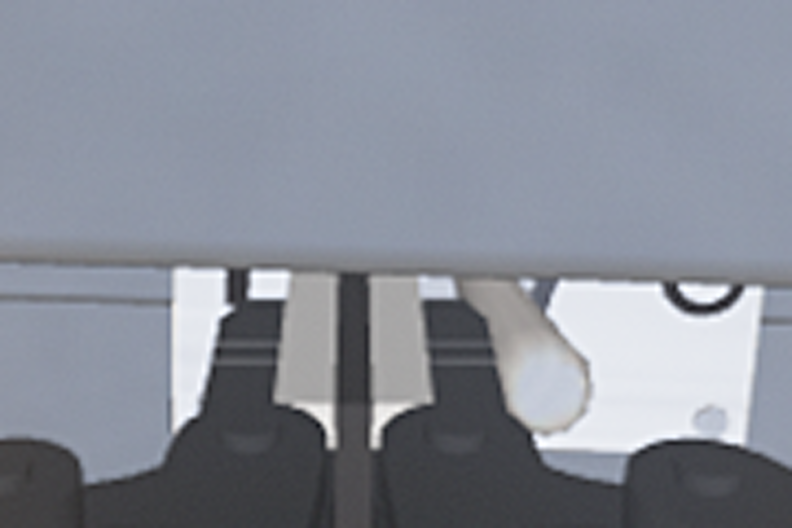

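>>> servo_tool([
  [[-0.0014, -0.0038, 0, 0, -1], [-0.0014, -0.0038, 0, 0, -1], [-0.0014, -0.0038, 0, 0, -1], [-0.0014, -0.0038, 0, 0, -1]],
])

```text
time_s: 17.9
eef_pos: [0.6309, -0.1939, 0.0884]
eef_rot: [0.076, 0.923, -0.151, 0.347]
wrist_force: [14.4, 23.2, 1.5]
opening: 0.002
```

```bash
python3 st.py; python3 - <<'E'
from w import *
c=camera("wrist");cv2.imwrite("pics/w10.png",cv2.resize(c["img"][180:300,240:420],None,fx=4.4,fy=4.4,interpolation=cv2.INTER_CUBIC))
E
```

```text
q [-0.523  0.298  2.031  0.809  0.133  0.605] p [ 0.631 -0.194  0.088] t 17.9 F [14.442 23.244  1.463]
tilt 41.6 az -21.6 jaw az -109.4 jaw z 0.034 pos az -17.1
```

View pics/w10.png

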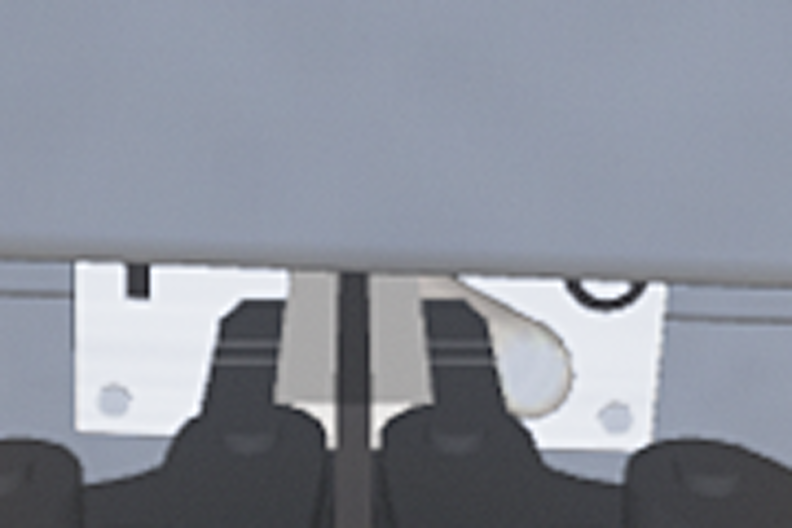

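>>> servo_tool([
  [[0.002, 0.006, 0, 0, -1], [0.003, 0.008, 0, 0, -1], [-0.0085, 0.0035, 0.01, 0, -1], [-0.0085, 0.0035, 0.01, 0, -1], [-0.0085, 0.0035, 0.01, 0, -1], [-0.0085, 0.0035, 0.01, 0, -1], [-0.012, 0.005, 0.015, 0, -1]],
])

```text
time_s: 18.65
eef_pos: [0.5884, -0.1641, 0.1433]
eef_rot: [0.079, 0.922, -0.154, 0.347]
wrist_force: [-0.2, 0.1, -0.5]
opening: -0.0
```

```bash
python3 st.py; python3 - <<'E'
from w import *
c=camera("wrist");cv2.imwrite("pics/w11.png",cv2.resize(c["img"][150:300,240:440],None,fx=4,fy=4,interpolation=cv2.INTER_CUBIC))
print('pivot',proj(c,W((-24,0,64)))[0])
for a in(0,.45,.6,.75,.9,1.0):print(a,proj(c,W(tipang(a)))[0]-proj(c,W((-24,0,64)))[0])
for n in("toggle_tip","toggle_pivot"):
    print(n,[(round(r["conf"],2),np.round(px(r["centre"]),1)) for r in pinpoint(c,n)[:2]])
E
```

```text
q [-0.506  0.08   2.14   0.378  0.213  1.055] p [ 0.588 -0.164  0.143] t 18.65 F [-0.197  0.115 -0.456]
tilt 41.7 az -22.3 jaw az -109.8 jaw z 0.039 pos az -15.6
pivot [339.0321 202.3291]
0 [-17.998   10.2921]
0.45 [ 4.3322 12.1259]
0.6 [11.8592 12.1274]
0.75 [19.0175 11.8168]
0.9 [25.5834 11.2094]
1.0 [29.5358 10.6526]
toggle_tip [(0.63, array([363.5, 214.1]))]
toggle_pivot [(0.76, array([336.8, 201. ]))]
```

View pics/w11.png

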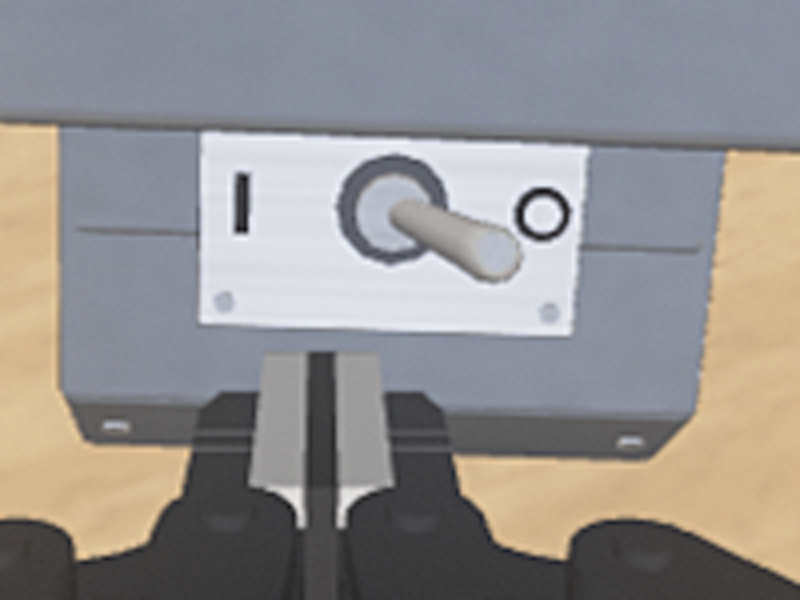

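>>> servo_tool([
  [[-0.01, 0, 0.04, 0, -1], [-0.01, 0, 0.04, 0, -1], [-0.01, 0, 0.04, 0.1, -1], [0, 0, 0.04, 0.149, -1], [0, 0, 0.04, 0.149, -1], [0, 0, 0.04, 0.149, -1], [0, 0, 0.04, 0.149, -1], [0, 0, 0.02, 0.149, -1]],
])

```text
time_s: 19.6
eef_pos: [0.5605, -0.1664, 0.437]
eef_rot: [-0.062, 0.907, 0.226, 0.35]
wrist_force: [1.5, -0.5, 0.1]
opening: 0.001
```

```bash
python3 st.py
```

```text
q [-0.85  -0.185  1.744  0.703  1.382  0.168] p [ 0.56  -0.166  0.437] t 19.6 F [ 1.477 -0.48   0.079]
tilt 41.6 az 24.1 jaw az -63.0 jaw z 0.045 pos az -16.5
```

>>> servo_tool([
  [[0, 0, 0, 0.149, -1], [0, 0, 0, 0.149, -1], [0, 0, 0, 0.149, -1], [0, 0, 0, 0.149, -1], [0, 0, 0, 0.149, -1], [0, 0, 0, 0.149, -1], [0, 0, 0, 0.149, -1], [0, 0, 0, 0.149, -1]],
])

```text
time_s: 20.4
eef_pos: [0.5604, -0.1662, 0.4311]
eef_rot: [-0.249, 0.625, 0.695, 0.252]
wrist_force: [-0.7, -0.1, 0.9]
opening: -0.002
```

```bash
python3 st.py
```

```text
q [-0.748  0.352  1.18   0.567  2.097 -0.687] p [ 0.56  -0.166  0.431] t 20.4 F [-0.696 -0.114  0.907]
tilt 41.5 az 92.7 jaw az 5.2 jaw z 0.039 pos az -16.5
```

>>> servo_tool([
  [[-0.013, -0.006, -0.03, -0.032, 1], [-0.013, -0.006, -0.03, -0.032, 1], [-0.013, -0.006, -0.03, -0.032, 1], [-0.013, -0.006, -0.03, -0.032, 1], [-0.013, -0.006, -0.03, -0.032, 1], [-0.013, -0.006, -0.03, -0.032, 1], [-0.013, -0.006, -0.03, -0.032, 1], [-0.013, -0.006, -0.03, -0.032, 1]],
])

```text
time_s: 21.2
eef_pos: [0.4556, -0.2136, 0.1904]
eef_rot: [-0.214, 0.711, 0.608, 0.282]
wrist_force: [0.4, -1.0, -0.1]
opening: 1.002
```

```bash
python3 st.py; python3 - <<'E'
from w import *
c=camera("wrist");cv2.imwrite("pics/w12.png",c["img"])
s=camera("side");cv2.imwrite("pics/s12.png",cv2.resize(s["img"][100:300,250:490],None,fx=3,fy=3,interpolation=cv2.INTER_CUBIC))
o=get_obs()['eef_pos']
print("iron",onz(s,(407,205),.01),onz(s,(405,216),.005))
P=[.4648,-.1617,.074];print("pred stop top",proj(c,P)[0])
E
```

```text
q [-0.987  0.345  1.69   0.496  1.648 -0.932] p [ 0.456 -0.214  0.19 ] t 21.2 F [ 0.39  -1.012 -0.101]
tilt 41.5 az 77.7 jaw az -9.8 jaw z 0.039 pos az -25.1
iron [ 0.3182 -0.2035  0.01  ] [ 0.3148 -0.1306  0.005 ]
pred stop top [313.6857 240.833 ]
```

View pics/w12.png

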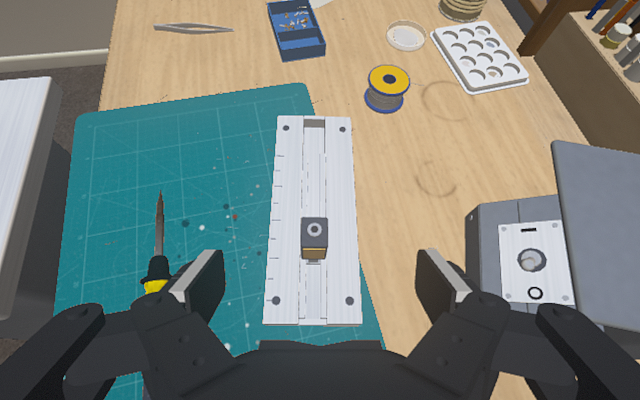

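View pics/s12.png

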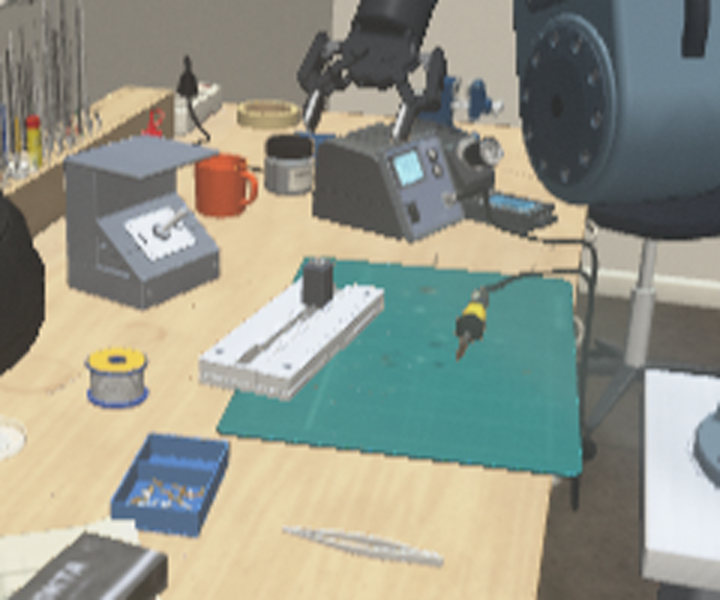

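```bash
python3 - <<'E'
from w import *
c=camera("wrist")
print("screw",onz(c,(315,229),.074))
tb=[.4741,-.1058,-.1662]
for n,uv,X in [("+x+y hole? ",(0,0),(45,120,26)),("",0,(-45,120,26)),("",0,(45,-120,26)),("",0,(-45,-120,26)),("pocket",0,(0,90,10)),("endwall",0,(0,115,26)),("lipend",0,(0,65,26))]: print(n,X,proj(c,W(X,tb))[0])
print(onz(c,(351,116),.026),onz(c,(278,115),.026),onz(c,(362,325),.026),onz(c,(263,322),.026))
for n in ("stop","pocket","slide_table"):
  print(n,[(round(r["conf"],2),np.round(px(r["centre"]),1)) for r in pinpoint(c,n)[:2]])
E
```

```text
screw [ 0.4648 -0.1499  0.074 ]
+x+y hole?  (45, 120, 26) [352.5725 118.0469]
 (-45, 120, 26) [278.9319 116.7572]
 (45, -120, 26) [366.6211 327.9763]
 (-45, -120, 26) [264.9022 328.3432]
pocket (0, 90, 10) [315.6207 145.3455]
endwall (0, 115, 26) [315.8901 120.6015]
lipend (0, 65, 26) [315.9116 154.7315]
[0.5371 0.0086 0.026 ] [0.4488 0.0229 0.026 ] [ 0.4951 -0.2285  0.026 ] [ 0.4087 -0.2112  0.026 ]
stop [(0.69, array([319.1, 251.8])), (0.3, array([537.6, 261. ]))]
pocket [(0.72, array([313.3, 145.8]))]
slide_table [(0.76, array([317.5, 214.6]))]
```

>>> servo_tool([
  [[0, 0.005, -0.026, 0, 1], [0, 0.005, -0.026, 0, 1], [-0.001, 0.004, -0.026, 0, 1], [0.003, 0.013, -0.015, 0, 1], [0.003, 0.013, -0.015, 0, 1], [0.003, 0.013, -0.015, 0, 1], [0.0025, 0.013, -0.015, 0, 1], [0, 0, 0, 0, 1]],
])

```text
time_s: 22.3
eef_pos: [0.4667, -0.1453, 0.0542]
eef_rot: [-0.215, 0.71, 0.609, 0.282]
wrist_force: [-0.6, -0.1, 0.2]
opening: 1.0
```

```bash
python3 st.py; python3 - <<'E'
from w import *
c=camera("wrist");cv2.imwrite("pics/w13.png",c["img"])
s=camera("side");cv2.imwrite("pics/s13.png",cv2.resize(s["img"][140:260,290:450],None,fx=5,fy=5,interpolation=cv2.INTER_CUBIC))
E
```

```text
q [-0.897  0.512  1.808  0.55   1.367 -1.012] p [ 0.467 -0.145  0.054] t 22.3 F [-0.563 -0.146  0.157]
tilt 41.5 az 78.0 jaw az -9.5 jaw z 0.038 pos az -17.3
```

View pics/w13.png

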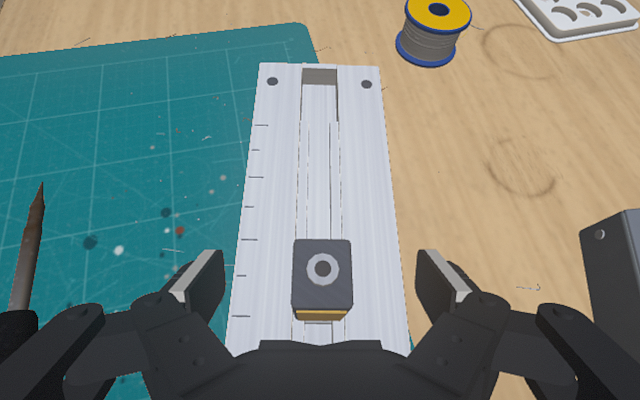

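View pics/s13.png

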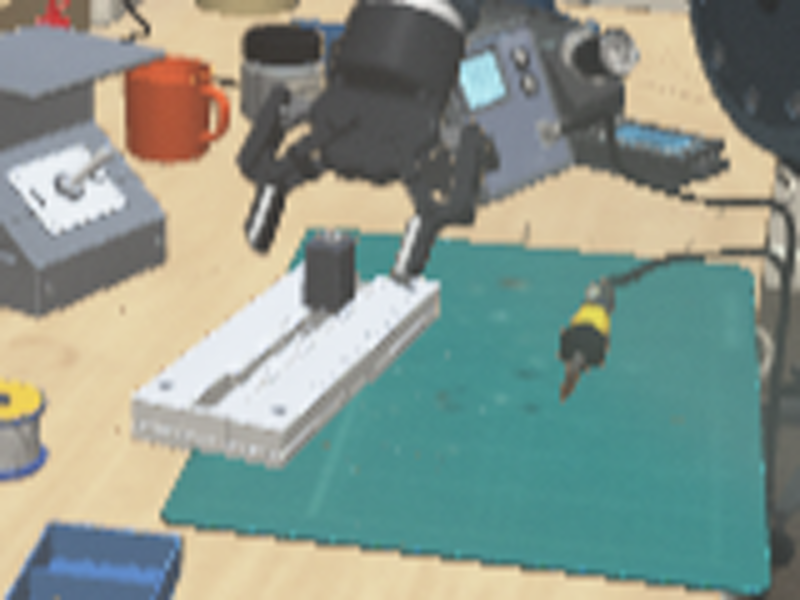

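```bash
python3 - <<'E'
from w import *
c=camera("wrist");M,o=tilt()
p=onz(c,(323,269),.0735);print("screw",p)
for z in(.045,.05,.056,.06):
  g=np.array([p[0],p[1],z]);print(z,'in tool',M.T@(g-o['eef_pos']))
tb=[.4733,-.103,-.1662]
print("table far corners etc")
print(onz(c,(319,67),.026),"end of table far mid; pred",W((0,120,26),tb))
print(onz(c,(321,124),.026),"lip end; pred",W((0,65,26),tb))
E
```

```text
screw [ 0.4679 -0.1532  0.0735]
0.045 in tool [-0.0107  0.0007  0.0049]
0.05 in tool [-0.0074  0.0009  0.0011]
0.056 in tool [-0.0034  0.0012 -0.0034]
0.06 in tool [-0.0008  0.0013 -0.0064]
table far corners etc
[0.4954 0.0089 0.026 ] end of table far mid; pred [0.4932 0.0153 0.026 ]
[ 0.4878 -0.0445  0.026 ] lip end; pred [ 0.4841 -0.0389  0.026 ]
```

>>> servo_tool([
  [[0, -0.003, 0, 0, 1], [0, 0, 0, 0, -0.3], [0, 0, 0, 0, -1], [0, 0, 0, 0, -1], [0, 0, 0, 0, -1], [0, 0, 0, 0, -1], [0, 0, 0, 0, -1]],
])

```text
time_s: 23.15
eef_pos: [0.4661, -0.1501, 0.0547]
eef_rot: [-0.214, 0.71, 0.608, 0.282]
wrist_force: [-2.8, -0.6, 6.3]
opening: 0.271
```

```bash
python3 st.py; python3 - <<'E'
from w import *
c=camera("wrist");cv2.imwrite("pics/w14.png",c["img"])
E
```

```text
q [-0.904  0.513  1.803  0.547  1.371 -1.013] p [ 0.466 -0.15   0.055] t 23.15 F [-2.806 -0.563  6.341]
tilt 41.5 az 77.9 jaw az -9.7 jaw z 0.038 pos az -17.9
```

View pics/w14.png

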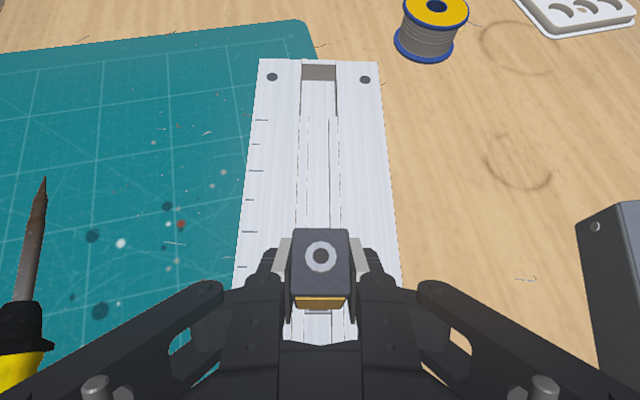

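>>> servo_tool([
  [[0.0016, 0.0099, 0, 0, -1], [0.0017, 0.0099, 0, 0, -1], [0.0016, 0.0099, 0, 0, -1], [0.0017, 0.0099, 0, 0, -1]],
])

```text
time_s: 23.6
eef_pos: [0.4736, -0.1102, 0.0547]
eef_rot: [-0.213, 0.711, 0.608, 0.282]
wrist_force: [-0.4, -3.7, 4.5]
opening: 0.273
```

```bash
python3 st.py
```

```text
q [-0.844  0.483  1.852  0.583  1.33  -0.987] p [ 0.474 -0.11   0.055] t 23.6 F [-0.396 -3.656  4.546]
tilt 41.4 az 77.7 jaw az -9.7 jaw z 0.04 pos az -13.1
```

Forces are low. Continuing the slide.

>>> servo_tool([
  [[0.0017, 0.0099, 0, 0, -1], [0.0017, 0.0099, 0, 0, -1], [0.0017, 0.0099, 0, 0, -1], [0.0017, 0.0099, 0, 0, -1], [0.0017, 0.0099, 0, 0, -1], [0.0017, 0.0099, 0, 0, -1], [0.0017, 0.0099, 0, 0, -1]],
])

```text
time_s: 24.3
eef_pos: [0.4854, -0.0406, 0.0547]
eef_rot: [-0.213, 0.711, 0.608, 0.282]
wrist_force: [-1.9, -3.1, 5.8]
opening: 0.273
```

```bash
python3 st.py;  python3 - <<'E'
from w import *
c=camera("wrist");cv2.imwrite("pics/w15.png",c["img"])
s=camera("side");cv2.imwrite("pics/s15.png",cv2.resize(s["img"][140:260,290:450],None,fx=5,fy=5,interpolation=cv2.INTER_CUBIC))
E
```

```text
q [-0.73   0.442  1.92   0.649  1.262 -0.933] p [ 0.485 -0.041  0.055] t 24.3 F [-1.921 -3.085  5.808]
tilt 41.4 az 77.7 jaw az -9.7 jaw z 0.04 pos az -4.8
```

View pics/w15.png

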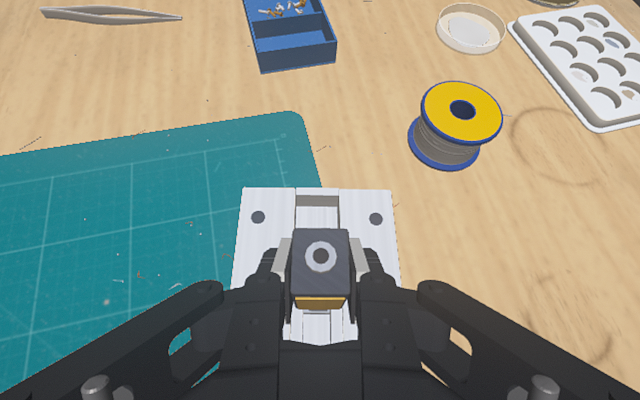

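View pics/s15.png

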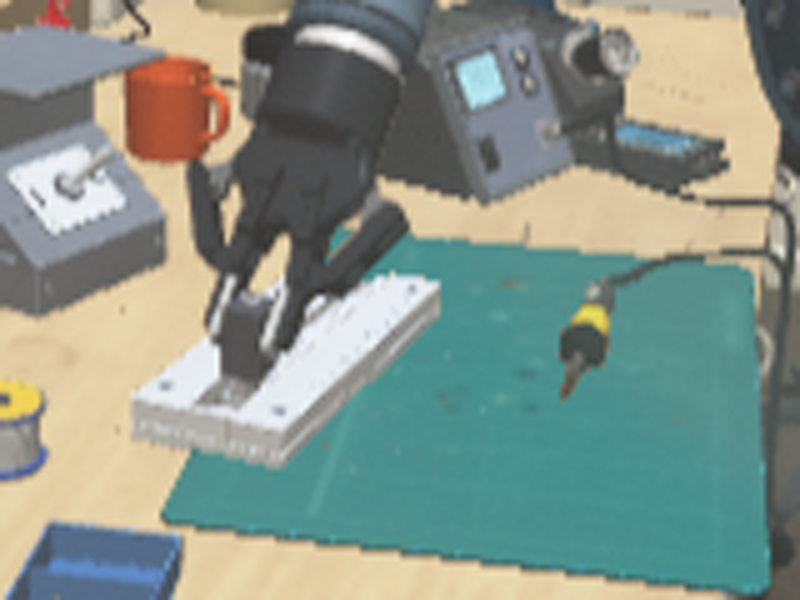

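```bash
python3 - <<'E'
from w import *
c=camera("wrist")
a=onz(c,(320,257),.0735);e=onz(c,(318,188),.026);w_=onz(c,(318,194),.026);print(a,e,"stop y",120-1e3*np.dot((e-a)[:2],[.165,.986]), 115-1e3*np.dot((w_-a)[:2],[.165,.986]))
E
```

```text
[ 0.4851 -0.0403  0.0735] [0.4952 0.0154 0.026 ] stop y 63.35127723935739 62.43460810769047
```

>>> servo_tool([
  [[0.0015, 0.0087, 0, 0, -1], [0.0015, 0.0087, 0, 0, -1], [0.0015, 0.0087, 0, 0, -1], [0, 0, 0, 0, -1]],
])

```text
time_s: 24.85
eef_pos: [0.4899, -0.0148, 0.0547]
eef_rot: [-0.214, 0.71, 0.608, 0.282]
wrist_force: [2.5, 1.5, 3.4]
opening: 0.272
```

```bash
python3 st.py;  python3 - <<'E'
from w import *
c=camera("wrist");cv2.imwrite("pics/w16.png",cv2.resize(c["img"][180:360,220:420],None,fx=3.3,fy=3.3))
s=camera("side");cv2.imwrite("pics/s16.png",cv2.resize(s["img"][170:250,290:400],None,fx=7,fy=7,interpolation=cv2.INTER_CUBIC))
E
```

```text
q [-0.683  0.43   1.939  0.675  1.236 -0.911] p [ 0.49  -0.015  0.055] t 24.85 F [2.546 1.502 3.442]
tilt 41.4 az 77.7 jaw az -9.7 jaw z 0.039 pos az -1.7
```

View pics/w16.png

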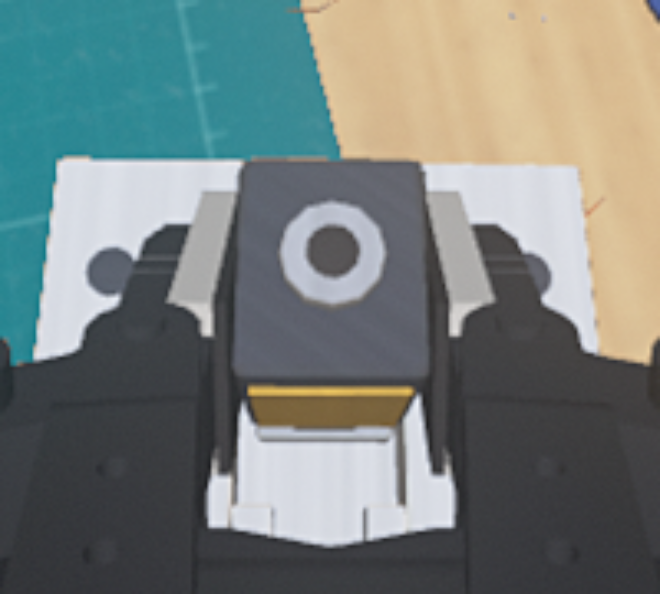

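View pics/s16.png

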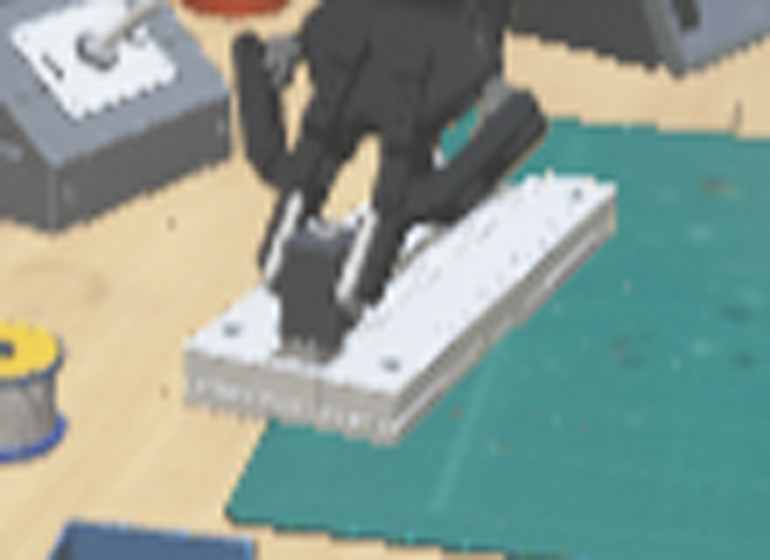

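>>> servo_tool([
  [[0, 0, 0.004, 0, -1], [0, 0, 0.006, 0, -1], [0, 0, 0.01, 0, -1], [0, 0, 0.02, 0, -1], [0, 0, 0.02, 0, -1]],
])

```text
time_s: 25.45
eef_pos: [0.4888, -0.015, 0.1151]
eef_rot: [-0.215, 0.711, 0.608, 0.281]
wrist_force: [0.8, -0.3, -2.8]
opening: 0.271
```

```bash
python3 st.py;  python3 - <<'E'
from w import *
c=camera("wrist");cv2.imwrite("pics/w17.png",c["img"])
s=camera("side");cv2.imwrite("pics/s17.png",cv2.resize(s["img"][140:300,270:430],None,fx=3.7,fy=3.7,interpolation=cv2.INTER_CUBIC))
E
```

```text
q [-0.684  0.304  1.94   0.651  1.337 -0.83 ] p [ 0.489 -0.015  0.115] t 25.45 F [ 0.844 -0.342 -2.815]
tilt 41.4 az 77.9 jaw az -9.7 jaw z 0.037 pos az -1.8
```

View pics/w17.png

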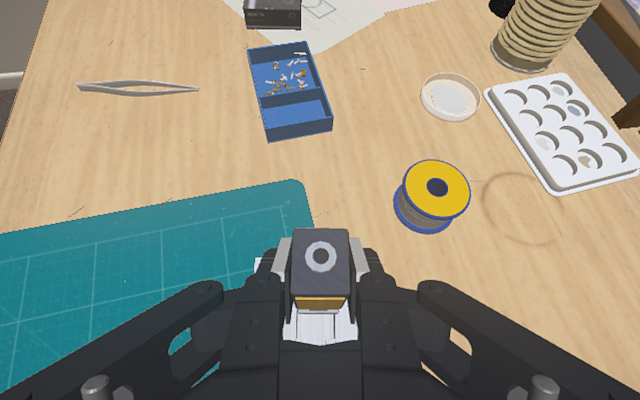

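View pics/s17.png

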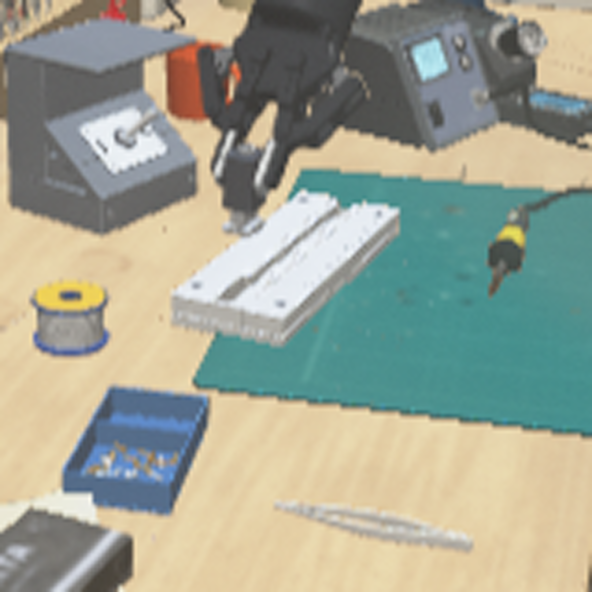

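```bash
python3 - <<'E'
from w import *
c=camera("wrist");M,o=tilt()
for uv,z in (((264,139),.022),((332,129),.022),((258,98),.019),((323,92),.019),((248,50),.022),((305,41),.022)): print(uv,onz(c,uv,z))
tr=[.4942,.1983,.0648]
for X in ((-33,-55,22),(33,-55,22),(-31,-12,19),(31,-12,19),(-33,55,22),(33,55,22)): print(X,W(X,tr),proj(c,W(X,tr))[0])
print("stop top",onz(c,(320,257),.0735+.0604))
E
```

```text
(264, 139) [0.4694 0.1299 0.022 ]
(332, 129) [0.5324 0.1327 0.022 ]
(258, 98) [0.4681 0.1822 0.019 ]
(323, 92) [0.5327 0.1819 0.019 ]
(248, 50) [0.4635 0.2475 0.022 ]
(305, 41) [0.5254 0.2546 0.022 ]
(-33, -55, 22) [0.4648 0.1413 0.022 ] [257.7741 129.5064]
(33, -55, 22) [0.5307 0.1456 0.022 ] [327.6782 118.4106]
(-31, -12, 19) [0.464  0.1843 0.019 ] [253.6445  96.7817]
(31, -12, 19) [0.5259 0.1883 0.019 ] [315.2352  87.9057]
(-33, 55, 22) [0.4577 0.251  0.022 ] [242.2126  48.1494]
(33, 55, 22) [0.5236 0.2553 0.022 ] [303.2178  40.6942]
stop top [ 0.4907 -0.0166  0.1339]
```

>>> servo_tool([
  [[0.0014, 0.026, 0, 0.033, -1], [0.0014, 0.026, 0, 0.033, -1], [0.0014, 0.026, 0, 0.033, -1], [0.0014, 0.026, 0, 0.033, -1], [0.0014, 0.026, 0, 0.033, -1], [0.001, 0.026, 0, 0.033, -1], [0.001, 0.0246, 0, 0.032, -1], [0, 0, 0, 0, -1]],
])

```text
time_s: 26.4
eef_pos: [0.4969, 0.1679, 0.1133]
eef_rot: [-0.246, 0.635, 0.687, 0.254]
wrist_force: [-0.3, -0.5, -1.8]
opening: 0.271
```

```bash
python3 st.py;  python3 - <<'E'
from w import *
c=camera("wrist");cv2.imwrite("pics/w18.png",cv2.resize(c["img"][100:380,170:490],None,fx=2.4,fy=2.1))
s=camera("side");cv2.imwrite("pics/s18.png",cv2.resize(s["img"][180:300,250:400],None,fx=5,fy=5,interpolation=cv2.INTER_CUBIC))
t=camera("top");cv2.imwrite("pics/t18.png",cv2.resize(t["img"][150:270,210:370],None,fx=5,fy=5,interpolation=cv2.INTER_CUBIC))
E
```

```text
q [-0.304  0.324  1.919  0.717  1.267 -0.736] p [0.497 0.168 0.113] t 26.4 F [-0.313 -0.472 -1.794]
tilt 41.5 az 91.3 jaw az 3.7 jaw z 0.036 pos az 18.7
```

View pics/w18.png

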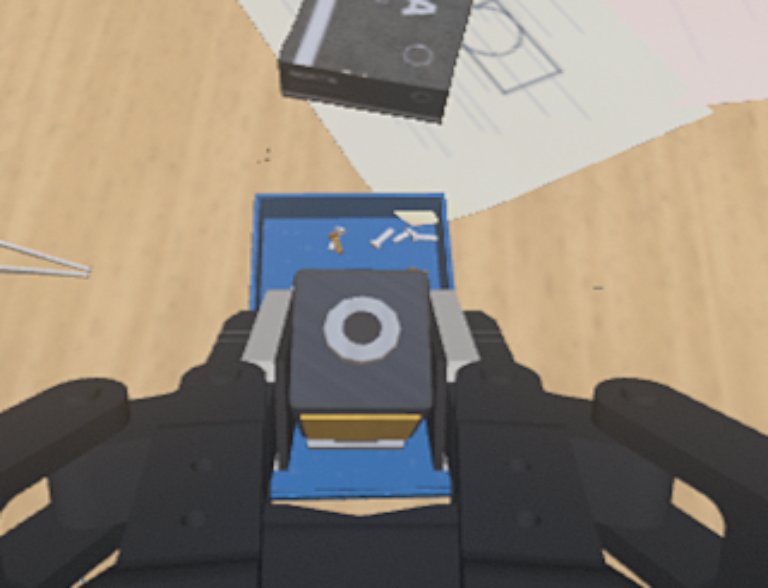

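View pics/s18.png

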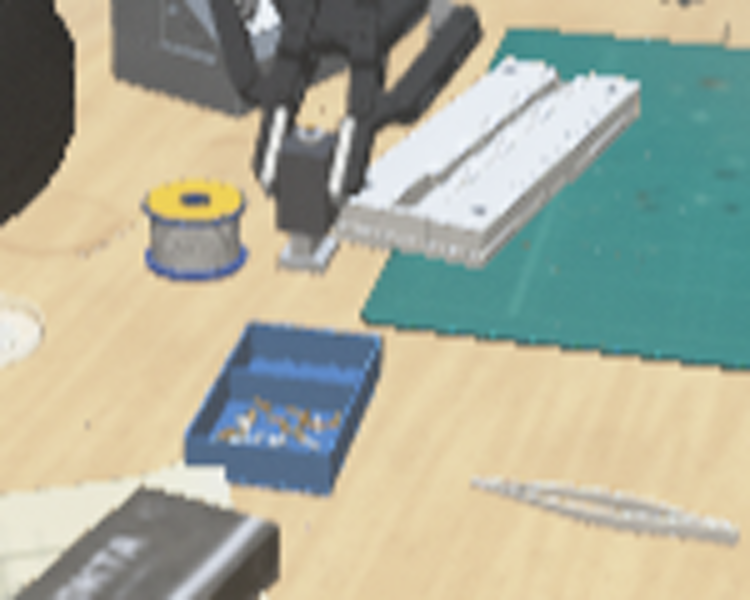

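View pics/t18.png

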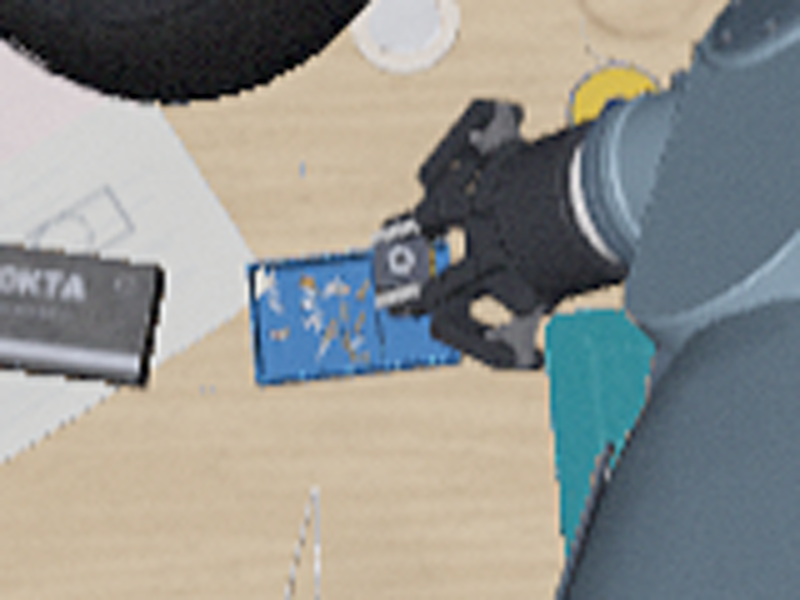

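```bash
python3 - <<'E'
from fit import fit
from w import *
t=camera("top");s=camera("side");c=camera("wrist")
def T(u,v):return (210+u/5,150+v/5)
def S(u,v):return (250+u/5,180+v/5)
def V(u,v):return (170+u/2.4,100+v/2.1)
ztop=.1133-.0547+.0735+.0
for nm,obs in (("top",[(t,T(250,263),(33,55,22)),(t,T(458,360),(-33,-55,22)),(t,T(258,383),(-33,55,22)),(t,T(443,240),(33,-55,22))]),
 ("side",[(s,S(248,322),(33,-55,22)),(s,S(383,336),(-33,-55,22)),(s,S(187,438),(33,55,22)),(s,S(333,470),(-33,55,22))]),
 ("wrist",[(c,V(256,195),(-33,55,22)),(c,V(445,195),(33,55,22)),(c,V(271,490),(-33,-55,22)),(c,V(452,490),(33,-55,22))])):
    p,r=fit(obs,[.49,.19,.05]);print(nm,p,np.abs(r).max(),"comp",W((0,-33,2),p))
print("stop top: top",onz(t,T(402,260),ztop),"wrist",onz(c,V(362,328),ztop),"side",onz(s,S(313,135),ztop))
print("foot side",onz(s,S(305,262),ztop-.064))
E
```

```text
box [ 0.6727 -0.2172 -0.3503] [[-0.2988 -0.858 ]
 [ 0.5485 -1.5456]
 [-0.402  -0.3071]
 [-0.133  -1.0582]
 [-0.7407  0.7643]
 [-0.5217  0.8535]
 [ 0.067   0.378 ]
 [ 1.123  -0.5798]
 [ 0.1113 -0.4193]
 [-0.584  -2.3612]
 [ 4.1749 -0.0121]
 [ 1.129  -2.2356]
 [ 0.9377 -4.2382]
 [-1.9747  0.0826]
 [ 0.2607  0.668 ]
 [ 0.9047 -1.4816]]
tab [ 0.4741 -0.1058 -0.1662] [[-0.2245  0.3218]
 [-0.0567 -0.1584]
 [-0.4813  0.134 ]
 [-0.4882 -0.954 ]
 [ 0.0115 -3.2934]
 [ 1.2098 -4.1913]
 [ 0.0373 -0.7124]]
tray [0.4942 0.1983 0.0648] [[-1.3472 -0.1188]
 [ 0.0038 -0.5625]
 [-0.5464 -0.5163]
 [-1.3774 -0.3447]
 [-1.4784 -0.6645]
 [ 1.2648 -2.5461]
 [ 1.4574 -1.3821]
 [-0.2192 -2.4242]
 [ 2.6818 -3.2707]]
top [0.494  0.1975 0.0901] 0.981231571380647 comp [0.4969 0.1646 0.002 ]
side [0.4925 0.2093 0.1014] 2.2866445249455296 comp [0.4959 0.1765 0.002 ]
wrist [0.4981 0.1976 0.0637] 15.877656059104766 comp [0.5002 0.1647 0.002 ]
stop top: top [0.4957 0.1622 0.1321] wrist [0.4989 0.1641 0.1321] side [0.4925 0.1755 0.1321]
foot side [0.4964 0.1752 0.0681]
```

>>> servo_tool([
  [[0.001, 0.001, -0.015, 0, -1], [0, 0, -0.02, 0, -1], [0, 0, -0.016, 0, -1], [0, 0, -0.008, 0, -1], [0, 0, -0.003, 0, -1], [0, 0, 0, 0, -1]],
])

```text
time_s: 27.4
eef_pos: [0.4995, 0.1663, 0.0524]
eef_rot: [-0.245, 0.636, 0.686, 0.255]
wrist_force: [-1.0, 0.5, -0.4]
opening: 0.268
```

```bash
python3 st.py;  python3 - <<'E'
from w import *
s=camera("side");cv2.imwrite("pics/s19.png",cv2.resize(s["img"][180:300,250:400],None,fx=5,fy=5,interpolation=cv2.INTER_CUBIC))
c=camera("wrist");cv2.imwrite("pics/w19.png",cv2.resize(c["img"][100:380,170:490],None,fx=2.4,fy=2.1))
E
```

```text
q [-0.306  0.45   1.915  0.749  1.173 -0.824] p [0.499 0.166 0.052] t 27.4 F [-1.045  0.527 -0.415]
tilt 41.4 az 91.0 jaw az 3.4 jaw z 0.038 pos az 18.4
```

View pics/s19.png

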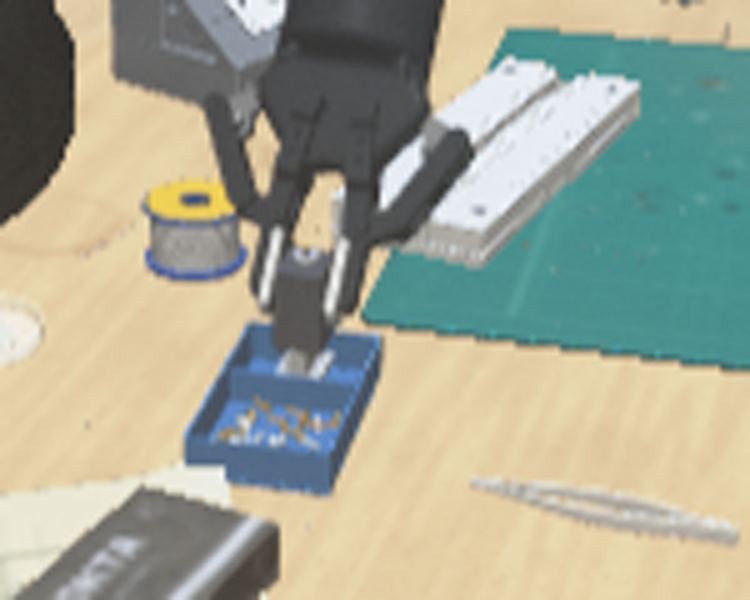

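View pics/w19.png

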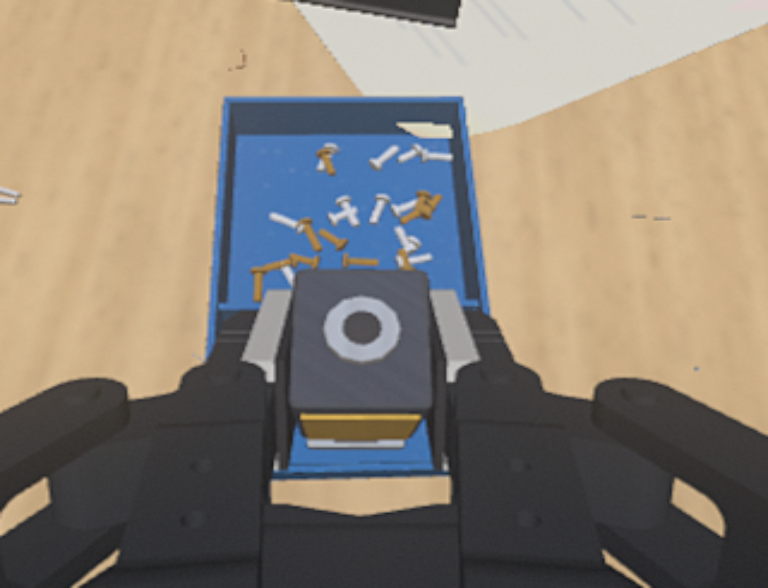

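>>> servo_tool([
  [[0, 0, -0.002, 0, -1], [0, 0, -0.0015, 0, -1], [0, 0, 0, 0, -1]],
])

```text
time_s: 27.8
eef_pos: [0.4994, 0.1665, 0.049]
eef_rot: [-0.245, 0.636, 0.686, 0.255]
wrist_force: [-0.6, 0.3, -1.2]
opening: 0.274
```

>>> servo_tool([
  [[0, 0, -0.001, 0, -1], [0, 0, 0, 0, -1]],
])

```text
time_s: 28.0
eef_pos: [0.4993, 0.1665, 0.0478]
eef_rot: [-0.245, 0.636, 0.686, 0.255]
wrist_force: [0.7, 0.5, -1.0]
opening: 0.27
```

>>> servo_tool([
  [[0, 0, -0.001, 0, -1], [0, 0, 0, 0, -1]],
])

```text
time_s: 28.2
eef_pos: [0.4994, 0.1665, 0.0468]
eef_rot: [-0.245, 0.636, 0.686, 0.255]
wrist_force: [-1.3, -0.8, -1.8]
opening: 0.272
```

>>> servo_tool([
  [[0, 0, -0.0007, 0, -1], [0, 0, 0, 0, -1]],
])

```text
time_s: 28.4
eef_pos: [0.4994, 0.1665, 0.0467]
eef_rot: [-0.245, 0.636, 0.686, 0.255]
wrist_force: [-2.5, -2.2, 5.2]
opening: 0.271
```

>>> servo_tool([
  [[0, 0, -0.0007, 0, -1], [0, 0, 0, 0, -1]],
])

```text
time_s: 28.6
eef_pos: [0.4996, 0.1665, 0.0467]
eef_rot: [-0.245, 0.636, 0.686, 0.256]
wrist_force: [-4.2, -3.5, 11.3]
opening: 0.269
```

>>> servo_tool([
  [[0, 0, 0.0007, 0, -0.5], [0, 0, 0, 0, -0.4], [0, 0, 0, 0, -0.3], [0, 0, 0, 0, -0.2], [0, 0, 0, 0, -0.1], [0, 0, 0, 0, 0], [0, 0, 0, 0, 0]],
])

```text
time_s: 29.3
eef_pos: [0.4994, 0.1665, 0.0461]
eef_rot: [-0.245, 0.636, 0.686, 0.255]
wrist_force: [-0.7, -0.4, -0.8]
opening: 0.501
```

```bash
python3 st.py;  python3 - <<'E'
from w import *
s=camera("side");cv2.imwrite("pics/s20.png",cv2.resize(s["img"][180:300,250:400],None,fx=5,fy=5,interpolation=cv2.INTER_CUBIC))
c=camera("wrist");cv2.imwrite("pics/w20.png",cv2.resize(c["img"][100:380,170:490],None,fx=2.4,fy=2.1))
E
```

```text
q [-0.306  0.463  1.914  0.752  1.164 -0.833] p [0.499 0.166 0.046] t 29.3 F [-0.742 -0.444 -0.816]
tilt 41.4 az 91.0 jaw az 3.5 jaw z 0.038 pos az 18.4
```

View pics/s20.png

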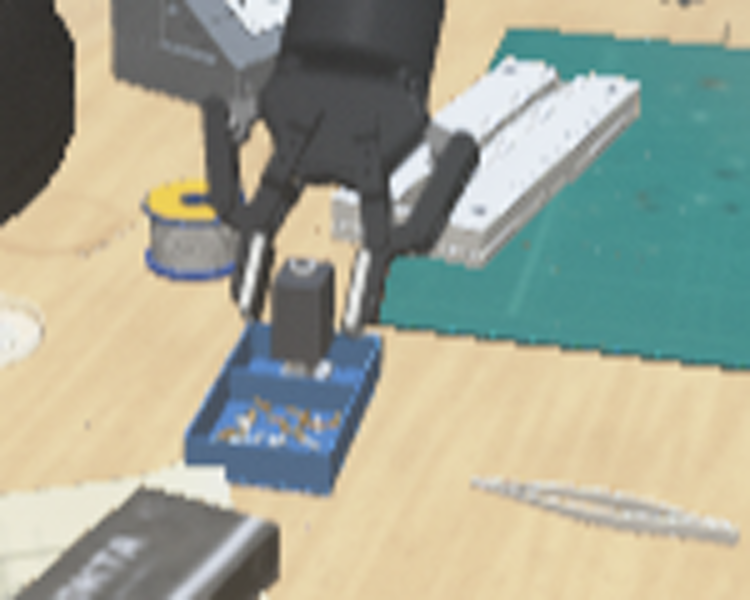

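View pics/w20.png

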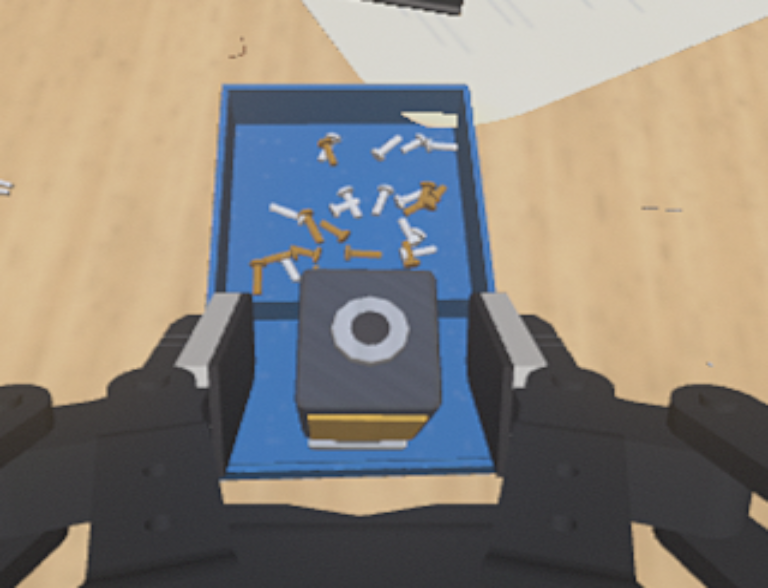

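Stop stands upright and free of the fingers. Withdrawing straight back along the tool axis.

>>> servo_tool([
  [[0, -0.005, 0.006, 0, 0], [0, -0.01, 0.012, 0, 0], [0, -0.013, 0.015, 0, 0], [0, -0.016, 0.02, 0, 0], [0, -0.016, 0.025, 0, 0], [0, -0.016, 0.03, 0, 0], [0, -0.01, 0.03, 0, 0], [0, 0, 0, 0, 0]],
])

```text
time_s: 30.2
eef_pos: [0.5021, 0.0775, 0.189]
eef_rot: [-0.241, 0.636, 0.687, 0.257]
wrist_force: [1.1, -0.3, 0.2]
opening: 0.5
```

```bash
python3 st.py;  python3 - <<'E'
from w import *
s=camera("side");cv2.imwrite("pics/s21.png",cv2.resize(s["img"][130:330,200:440],None,fx=3.2,fy=3,interpolation=cv2.INTER_CUBIC))
c=camera("wrist");cv2.imwrite("pics/w21.png",c["img"])
E
```

```text
q [-0.47   0.218  1.855  0.629  1.472 -0.742] p [0.502 0.078 0.189] t 30.2 F [ 1.129 -0.328  0.217]
tilt 41.2 az 90.3 jaw az 3.4 jaw z 0.046 pos az 8.8
```

View pics/s21.png

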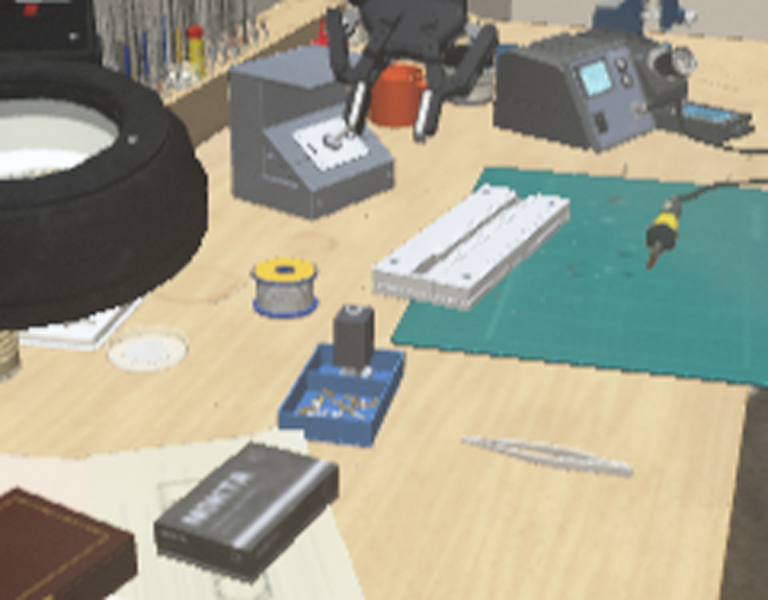

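View pics/w21.png

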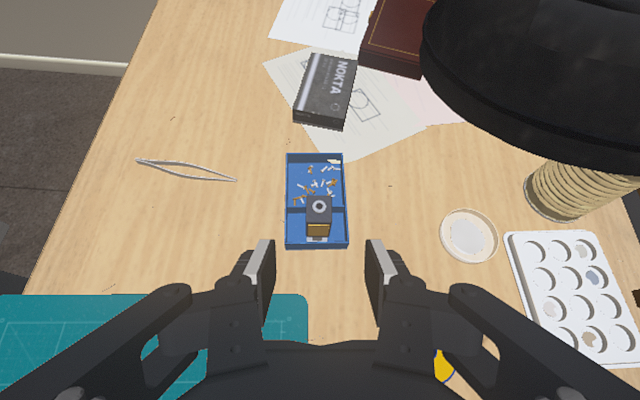

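```bash
python3 -c "
from bench import *
print(hand_in()); print(get_obs()['time_s'])"
```

```text
the job is handed in; nothing more can be done
None
the job is handed in; nothing more can be done
```

The toggle is off and the fence stop is standing upright in the tray's smaller, empty compartment. I handed the job in at about 30 s, with nothing touching the robot. The hand-in gave no verdict.

- **Toggle:** The moves only allow shifts and turns about the vertical. I got the roughly 42° tool tilt by pushing the arm against its reach limit, then flipped the lever with closed fingers from the front. With the fingers withdrawn, the wrist picture showed the lever against its OFF stop at about 0.9 rad. Later side pictures still showed it leaning right; in the last one a finger partly covered it.
- **Stop:** I gripped it across its 24 mm sides and slid it about 136 mm to the pocket, with forces of about 7 N or less. I lifted it out, lowered it until it touched the tray floor at about 11 N, and released it. The last side and wrist pictures showed it upright and clear of the fingers.
- **Bystanders:** The carton, reel, dish and tweezers looked unmoved in the last pictures.

**What went wrong or disagreed:**
- **Excess force on the first push:** The lever's end jammed under a step on the finger, and the wrist read up to about 65 N. From the pictures I judged that the contact was on the finger, not the gripper's body, but I could not confirm it. If it counts as the body, it is over the 40 N limit.
- **Lever stopped half-way:** After I backed off from that jam it rested near its dead point, so I pushed again, deeper. At the stop this read about 27 N.
- **Camera offsets:** The cameras disagreed on positions by several millimetres, up to about 12 mm for the side camera. I relied on offsets measured within one picture instead.

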